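# Prop the painted panels on matching risers for varnishing

## Task

Get every small painted panel on the table ready for varnishing. First move the varnish tin out of the drawer's way and stand it squarely on the cork mat; then pull the drawer open, pick out 30 mm square risers (not the look-alikes that are 24 or 36 mm) and set each panel on two of them over the white drying sheet: face up, level, one riser under each end, panels not touching one another. Leave the risers you do not need in the drawer, push it fully shut, and do not disturb the brush jar or the roll of tape.

Things in the scene. Friction and masses are not known exactly. Their poses are not given: they have to be found in the camera images.
- tin: Closed round tin of varnish, steel with a blue band, 64 mm diameter, 52 mm tall, 0.17 to 0.33 kg. Origin: centre of its underside; z up. It stands on the table in the path of the drawer.
- mat: Cork mat 110 x 110 mm, 4 mm thick, fixed flat on the table. Origin: centre of its underside (table height).
- drawer (a joint): How far the white-fronted drawer is open, in m: 0 shut, 0.17 fully out; may start up to 12 mm ajar. It slides out along the handle's -x axis (towards the robot) with about 1 N of friction and stays where it is left. It is the only drawer of a low plywood cabinet, 270 deep x 310 wide x 100 mm high, fixed to the table, whose front is the shut drawer's front.
- handle (a point): Middle of the drawer's bar handle: level steel bar 11 mm thick, 120 mm long, along y, 62 mm above the table; x into the cabinet, z up; moves with the drawer. Along +x from it: drawer front's outside at 35 mm (its top 86 mm above the table), inner space from 56 to 281 mm, +-134 mm in y, floor 22, walls' tops 78 mm above the table. Up to 8 risers lie in two rows of four, lengthways along x.
- sheet_top (a point): Centre of the top face of the white drying sheet, a stiff board 260 x 260 mm, 3 mm thick, fixed flat on the table (this point is 3 mm above the table); axes as the sheet's edges, z up.
- panel_a: Small wooden panel, painted pale turquoise on its upper face, 160 (x) x 60 (y) x 20 mm, 0.10 to 0.16 kg, lying face up on the table at the start. Origin: centre of its underside; z up out of the painted face. May be absent.
- panel_a_e1 (a point): Point on the underside of panel_a, on its middle line, 50 mm from the centre towards its +x end.
- panel_a_e2 (a point): Point on the underside of panel_a, on its middle line, 50 mm from the centre towards its -x end.
- panel_b: Small wooden panel, painted coral red on its upper face, 160 (x) x 60 (y) x 20 mm, 0.10 to 0.16 kg, lying face up on the table at the start. Origin: centre of its underside; z up out of the painted face. May be absent.
- panel_b_e1 (a point): Point on the underside of panel_b, on its middle line, 50 mm from the centre towards its +x end.
- panel_b_e2 (a point): Point on the underside of panel_b, on its middle line, 50 mm from the centre towards its -x end.
- riser30_a: Wooden riser of the right size: a length of square bar, 30 x 30 mm and 55 mm long (x). Origin: its middle (15 mm above what it lies on). It starts lying in the drawer.
- riser30_b: Wooden riser of the right size: a length of square bar, 30 x 30 mm and 55 mm long (x). Origin: its middle (15 mm above what it lies on). It starts lying in the drawer.
- riser30_c: Wooden riser of the right size: a length of square bar, 30 x 30 mm and 55 mm long (x). Origin: its middle (15 mm above what it lies on). It starts lying in the drawer.
- riser30_d: Wooden riser of the right size: a length of square bar, 30 x 30 mm and 55 mm long (x). Origin: its middle (15 mm above what it lies on). It starts lying in the drawer.
- riser24_a: Look-alike riser of a wrong size: square bar 24 x 24 mm, 55 mm long (x). Origin: its middle. It starts lying in the drawer. May be absent.
- riser24_b: Look-alike riser of a wrong size: square bar 24 x 24 mm, 55 mm long (x). Origin: its middle. It starts lying in the drawer. May be absent.
- riser36_a: Look-alike riser of a wrong size: square bar 36 x 36 mm, 55 mm long (x). Origin: its middle. It starts lying in the drawer. May be absent.
- riser36_b: Look-alike riser of a wrong size: square bar 36 x 36 mm, 55 mm long (x). Origin: its middle. It starts lying in the drawer. May be absent.
- brush_jar: Bystander: glass jar of brushes, 72 mm diameter, 85 mm tall (brushes to about 210 mm), on the left beyond the drying sheet. Origin: centre of its underside.
- tape: Bystander: roll of yellow masking tape lying flat, 92 mm diameter, 36 mm high, on the right near the robot. Origin: centre of its underside.
Not all that is in view belongs to the job. Leave any yellow look-alike of the panel_b alone. Of the things that look like the tin, the smaller one is meant.

How it is judged (in metres and radians):
On the way, in this order (a step that is already met when the one before it is completed fails the run):
1. the varnish tin stands upright on the cork mat (horizontal distance between tin and mat below 0.028 m and angle between tin's own z axis and vertical below 0.1 rad and height (world z) of tin below 0.012 m and linear speed of tin below 0.02 m/s), for 0.3 s.
2. the drawer is pulled open (value of joint drawer above 0.12 m), for 0.2 s.
At the end, for the whole second after the job is handed in: Tin upright, centre within 28 mm of the mat's. Each panel level (0.025 rad), face up, underside 30 +-3.5 mm over the sheet, both end points over it, a 30 mm riser within 32 mm of each end point; panels not touching. Other risers in the drawer, which is shut to 6 mm (all of step 1 and value of joint drawer below 0.006 m and contact force between panel_a and panel_b below 0.05 N and angle between each of panel_a, panel_b's own z axis and vertical below 0.025 rad and z of panel_a in the frame of sheet_top between 0.0265 and 0.0335 m and linear speed of each of panel_a, panel_b below 0.02 m/s and (horizontal distance between panel_a_e1 and riser30_a below 0.032 m or horizontal distance between panel_a_e1 and riser30_b below 0.032 m or horizontal distance between panel_a_e1 and riser30_c below 0.032 m or horizontal distance between panel_a_e1 and riser30_d below 0.032 m) and x of panel_a_e1 in the frame of sheet_top between -0.13 and 0.13 m and y of panel_a_e1 in the frame of sheet_top between -0.13 and 0.13 m and (horizontal distance between panel_a_e2 and riser30_a below 0.032 m or horizontal distance between panel_a_e2 and riser30_b below 0.032 m or horizontal distance between panel_a_e2 and riser30_c below 0.032 m or horizontal distance between panel_a_e2 and riser30_d below 0.032 m) and x of panel_a_e2 in the frame of sheet_top between -0.13 and 0.13 m and y of panel_a_e2 in the frame of sheet_top between -0.13 and 0.13 m and z of panel_b in the frame of sheet_top between 0.0265 and 0.0335 m and (horizontal distance between panel_b_e1 and riser30_a below 0.032 m or horizontal distance between panel_b_e1 and riser30_b below 0.032 m or horizontal distance between panel_b_e1 and riser30_c below 0.032 m or horizontal distance between panel_b_e1 and riser30_d below 0.032 m) and x of panel_b_e1 in the frame of sheet_top between -0.13 and 0.13 m and y of panel_b_e1 in the frame of sheet_top between -0.13 and 0.13 m and (horizontal distance between panel_b_e2 and riser30_a below 0.032 m or horizontal distance between panel_b_e2 and riser30_b below 0.032 m or horizontal distance between panel_b_e2 and riser30_c below 0.032 m or horizontal distance between panel_b_e2 and riser30_d below 0.032 m) and x of panel_b_e2 in the frame of sheet_top between -0.13 and 0.13 m and y of panel_b_e2 in the frame of sheet_top between -0.13 and 0.13 m and x of riser24_a in the frame of handle between 0.051 and 0.286 m and y of riser24_a in the frame of handle between -0.14 and 0.14 m and z of riser24_a in the frame of handle between -0.04 and 0.01 m and x of riser24_b in the frame of handle between 0.051 and 0.286 m and y of riser24_b in the frame of handle between -0.14 and 0.14 m and z of riser24_b in the frame of handle between -0.04 and 0.01 m and x of riser36_a in the frame of handle between 0.051 and 0.286 m and y of riser36_a in the frame of handle between -0.14 and 0.14 m and z of riser36_a in the frame of handle between -0.04 and 0.01 m and x of riser36_b in the frame of handle between 0.051 and 0.286 m and y of riser36_b in the frame of handle between -0.14 and 0.14 m and z of riser36_b in the frame of handle between -0.04 and 0.01 m and ((x of riser30_a in the frame of handle between 0.051 and 0.286 m and y of riser30_a in the frame of handle between -0.14 and 0.14 m and z of riser30_a in the frame of handle between -0.04 and 0.01 m) or horizontal distance between any of panel_a_e1, panel_a_e2, panel_b_e1, panel_b_e2 and riser30_a below 0.032 m) and ((x of riser30_b in the frame of handle between 0.051 and 0.286 m and y of riser30_b in the frame of handle between -0.14 and 0.14 m and z of riser30_b in the frame of handle between -0.04 and 0.01 m) or horizontal distance between any of panel_a_e1, panel_a_e2, panel_b_e1, panel_b_e2 and riser30_b below 0.032 m) and ((x of riser30_c in the frame of handle between 0.051 and 0.286 m and y of riser30_c in the frame of handle between -0.14 and 0.14 m and z of riser30_c in the frame of handle between -0.04 and 0.01 m) or horizontal distance between any of panel_a_e1, panel_a_e2, panel_b_e1, panel_b_e2 and riser30_c below 0.032 m) and ((x of riser30_d in the frame of handle between 0.051 and 0.286 m and y of riser30_d in the frame of handle between -0.14 and 0.14 m and z of riser30_d in the frame of handle between -0.04 and 0.01 m) or horizontal distance between any of panel_a_e1, panel_a_e2, panel_b_e1, panel_b_e2 and riser30_d below 0.032 m)).
It fails at once if the brush jar is pushed over 30 mm or tipped (distance of brush_jar from where it was at the start of the episode above 0.03 m or angle between brush_jar's own z axis and vertical above 0.35 rad).
It fails at once if the roll of tape is pushed over 30 mm or tipped (distance of tape from where it was at the start of the episode above 0.03 m or angle between tape's own z axis and vertical above 0.35 rad).
Of panel_a, panel_b only 1 to 2 are there at a start; the rules pass over those that are not, and their reading is None.
Of riser24_a, riser24_b, riser36_a, riser36_b only 2 to 4 are there at a start; the rules pass over those that are not, and their reading is None.
At some moment in a run one of tin may be knocked a few centimetres aside while the robot is not near it.
Once in a run the grip may slacken for a moment while it holds something.
It also fails if it takes over 210 s, if anything falls off the work surface, if the arm or the gripper's body presses on something with over 40 N, if the wrist force passes 120 N, or if a joint passes its speed limit or range.

## Robot

A 6-joint arm with a two-finger parallel gripper is mounted at the origin on the work surface. World frame = base frame: x ahead of the robot, y to its left, z up, the work surface at z = 0. Lengths are in mm, angles in rad, forces in N, time in s.
With the tool pointing down it reaches from about 275 to 1000 mm from the base axis. Payload 8.4 kg.
Tool frame: the origin (TCP) lies between the finger pads; the fingertips stand 25 mm ahead of it and the grasp point (between the pads) lies 6 mm ahead of it; z points along the fingers, y is the line along which they close (so a half turn about z gives the same grasp; the last joint's range is limited). The gripper opens to 85 mm and grips with 20 to 120 N. Pads are 22 mm wide; open, the fingers measure 114 mm over their backs; the gripper's body (76 mm by 85 mm) begins 54 mm behind the grasp point. The pads swing forward as they close: fully open they stand 13 mm farther back than shut.
Start: joints at [-1.328, 0.353, 1.633, -0, 1.155, -0.002], TCP at [151.475, -606.369, 256.281] pointing down, gripper open.
Joint ranges: [-2.63, 2.63], [-0.92, 2.1], [0.06, 2.66], [-1.3, 4.44], [0, 2.69], [-3.02, 3.02]. Speed limits (rad/s): [2.22, 2.22, 2.79, 3.14, 3.14, 3.14].

## Interface

Orientations are given as [roll, pitch, yaw] about the fixed x, y, z axes, in that order (R = Rz(yaw) Ry(pitch) Rx(roll)).
In Python, from rig import r, eyes, workorder gives the robot as it stands. The module is installed in compiled form; this text tells all that it offers.
- The arm moves only by the tool step_arm, never from a script. Its argument "moves" is a list of rows, each an object of numbers: "tx", "ty", "tz": the shift along the tool's x, y, z scaled (see below); "ax", "ay", "az": the turn, a rotation vector about the tool's x, y, z scaled (see below). In form: [{"tx": .., "ty": .., "tz": .., "ax": .., "ay": .., "az": ..}, ...]. A call has 1 to 5 rows; each row shifts and turns the commanded pose from where the row before left it, along the tool's axes as they then stand; what a row does not reach is not made up. The controller multiplies each number of a shift by 25 mm and each number of a turn by 90 degrees. A row lasts 1/8 s, in which the tool goes at most 62.5 mm and 10.7 degrees, less where a joint would pass 70% of its speed; a pose out of reach is approached as far as the arm can. A call with a number of a shift or a turn outside -1 to 1 is refused whole. A call with a gripper value outside its range is refused whole. "gripper" is the opening, from 0 (shut) to 1 (fully open), set as the call begins (left out, the last holds). The fingers move at their own pace and stop on an object; "newtons" is the grip in N (left out, the last holds). Time passes only in rows, so rows that do not move let the fingers close. It gives the time, the measured TCP pose, the force, the opening and the grip force at its end, in the units of the state.
- r.sense(): the state, without advancing time (a new reading comes with each control period).
- eyes.grab_frame(name): name is "side" or "top"; returns (picture, depth): 400x640x3 uint8, red, green, blue; 400x640 float32, mm along the optical axis (not along the pixel's ray), 0 where there is no reading.
- eyes.camera_info(name): a dict with "intrinsics" (3x3 intrinsics, pixels), "cam_to_world" (4x4, takes a point from camera to world coordinates). Camera axes: x right, y up, looking along -z (the intrinsics and any distortion apply to the point x, -y, -z); pixel columns grow to the right and rows downward; lengths in mm; the calibration is good to about 2 mm. A picture is of the moment at which its call begins. camera_info takes no time and is no camera call.
- workorder.sign_off(): hands the job in; it is judged then, once.
The state is a dict: "clock": time; "qpos": joint angles; "qvel": joint speeds; "joint_efforts": joint torques, N m; "eef_pos": TCP position; "tcp_rot": TCP orientation; "contact_force": force on the tool from outside, world axes, zero at the start; "wrist_torque": the same for the moment, N m; "opening": opening from 0.0 (shut) to 1.0 (fully open); "grasp_force": force on a finger pad.
Only numpy, scipy, OpenCV 4.12 (cv2) and the standard library are available. Lean on these libraries where they do the work, as an engineer would, in place of code of your own. Each camera call takes 0.05 s, during which the arm holds its last target. There are 200 camera calls.

## Working session

There is one attempt and no reset: what is moved stays moved. The work goes in short steps, Python scripts to look and compute and a tool call to move; the robot and the scene stay as the last step left them, time stands still between calls to the robot, and variables do not carry over. Pictures are saved under pics/ and viewed, at most 14 in all, crops included, and the job is handed in when it is done.

Besides the shell and the picture viewer there is one more tool, called after "Emit:" as name(argument=value, ...) on one line, values as JSON. step_arm: Moves the arm, as the interface text tells. Its arguments: {"type":"object","properties":{"moves":{"type":"array","items":{"type":"object","properties":{"tx":{"type":"number"},"ty":{"type":"number"},"tz":{"type":"number"},"ax":{"type":"number"},"ay":{"type":"number"},"az":{"type":"number"}}}},"gripper":{"type":"number"},"newtons":{"type":"number"}},"required":["moves"]}

```bash
mkdir -p pics; cat > h.py <<'E'
import numpy as np, cv2
from rig import r, eyes, workorder
def grab(n,save=None):
    p,d=eyes.grab_frame(n)
    if save: cv2.imwrite(f'pics/{save}.png',cv2.cvtColor(p,cv2.COLOR_RGB2BGR))
    return p,d
def cloud(n,d):
    i=eyes.camera_info(n);K=np.array(i['intrinsics']);T=np.array(i['cam_to_world'])
    v,u=np.mgrid[0:d.shape[0],0:d.shape[1]]
    x=(u-K[0,2])/K[0,0]*d;y=(v-K[1,2])/K[1,1]*d
    P=np.stack([x,-y,-d,np.ones_like(d)],-1)@T.T
    P=P[...,:3];P[d==0]=np.nan
    return P
E
python3 - <<'E'
from h import *
for n in('top','side'):
    p,d=grab(n,n+'0');i=eyes.camera_info(n);print(n,i,(d==0).mean());np.savez(n+'0.npz',p=p,d=d)
print(r.sense())
E
```

```text
top {'intrinsics': array([[370.77600805,   0.        , 314.58532071],
       [  0.        , 370.77600805, 201.33371571],
       [  0.        ,   0.        ,   1.        ]]), 'cam_to_world': array([[-1.35165220e-02,  9.89748808e-01, -1.42178061e-01,
         4.01235573e+02],
       [-9.99876874e-01, -1.45122917e-02, -5.96903356e-03,
        -7.85633396e+00],
       [-7.97117335e-03,  1.42079874e-01,  9.89823100e-01,
         1.40282016e+03],
       [ 0.00000000e+00,  0.00000000e+00,  0.00000000e+00,
         1.00000000e+00]])} 0.0041015625
side {'intrinsics': array([[405.92319855,   0.        , 312.64218201],
       [  0.        , 405.92319855, 200.20761284],
       [  0.        ,   0.        ,   1.        ]]), 'cam_to_world': array([[-7.16762779e-01,  4.24162516e-01, -5.53477442e-01,
        -1.32494561e+02],
       [-6.97233049e-01, -4.23616009e-01,  5.78286739e-01,
         7.45630963e+02],
       [ 1.08256535e-02,  8.00397175e-01,  5.99372312e-01,
         8.52905678e+02],
       [ 0.00000000e+00,  0.00000000e+00,  0.00000000e+00,
         1.00000000e+00]])} 0.00400390625
{'clock': 0.1, 'qpos': array([-1.32839383e+00,  3.53579476e-01,  1.63404708e+00, -4.85120791e-06,
        1.15518087e+00, -2.38273603e-03]), 'qvel': array([-0.00061627, -0.00145632, -0.0032393 , -0.00153272, -0.00074418,
        0.00022462]), 'joint_efforts': array([ 4.58450486e-04, -6.06357121e+01, -3.42820251e+01,  7.35179606e-05,
        3.94820992e-03,  1.32280555e-06]), 'eef_pos': array([ 151.38464539, -605.99429556,  255.64178829]), 'tcp_rot': array([-3.14037787e+00,  1.54133402e-06,  2.44787194e-01]), 'contact_force': array([-0.86008908, -0.1777257 , -0.548685  ]), 'wrist_torque': array([-0.01063138,  0.02348304, -0.06045141]), 'grasp_force': 0.0, 'opening': 0.9985235008491556}
```

View pics/top0.png

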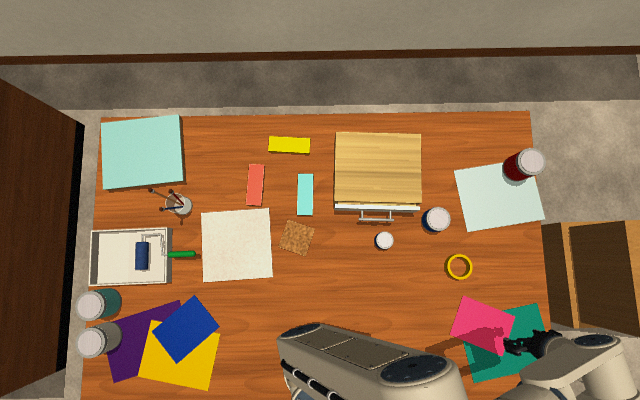

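View pics/side0.png

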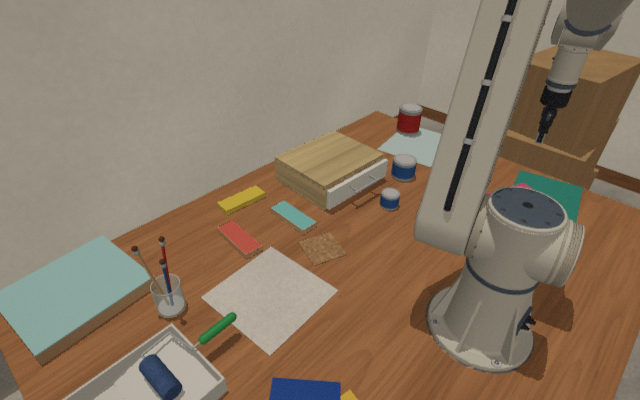

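Top view: the small blue-band tin is at (384,240). Things that could be taken for it are the larger blue tin (437,219) and the red tin (530,161). Panel_a is turquoise at (305,194), with the big turquoise board (142,152) as a look-alike. Panel_b is coral at (255,185), with the yellow one (289,145) to leave alone. The sheet is at (237,245) with a pale sheet at (498,195) that isn't it, the mat is at (296,237) and the handle at (377,220). I'll measure these and crop the tin.

```bash
cat >> h.py <<'E'
def rect(P,m,name=''):
    Q=P[m];Q=Q[~np.isnan(Q[:,0])]
    (c,s,a)=cv2.minAreaRect(Q[:,:2].astype(np.float32))
    print(name,len(Q),'c',np.round(c,1),'size',np.round(s,1),'ang',round(a,1),'mean',np.round(Q.mean(0),1),'zmed',round(float(np.median(Q[:,2])),1))
    return c,s,a
def comp(mask,u,v):
    k=cv2.morphologyEx(mask.astype(np.uint8),cv2.MORPH_OPEN,np.ones((2,2),np.uint8))
    _,L=cv2.connectedComponents(k)
    return (L==L[v,u]) if L[v,u] else np.zeros_like(mask,bool)
E
cat > m.py <<'E'
from h import *
px={'top':dict(tin=(384,240),big=(437,217),a=(305,194),b=(255,185),sheet=(237,245),mat=(296,237)),
'side':dict(tin=(390,193),big=(404,161),a=(293,215),b=(240,238),sheet=(270,295),mat=(322,248))}
for n in px:
    f=np.load(n+'0.npz');p=f['p'].astype(int);P=cloud(n,f['d'])
    hsv=cv2.cvtColor(f['p'],cv2.COLOR_RGB2HSV).astype(int)
    for k,(u,v) in px[n].items():
        z=P[...,2]
        if k in('tin','big'): m=comp((abs(z-z[v,u])<6)&(hsv[...,1]<70),u,v)
        else: m=comp((abs(hsv[...,0]-hsv[v,u,0])<8)&(abs(hsv[...,1]-hsv[v,u,1])<(45 if k!='mat' else 60))&(abs(p-p[v,u]).sum(-1)<(120 if k!='mat' else 160))&(abs(z-z[v,u])<8),u,v)
        rect(P,m,n+' '+k)
    # handle
    X=P[...,0];Y=P[...,1];z=P[...,2]
    m=(z>50)&(z<75)&(X>480)&(X<640)&(abs(Y+170)<140)
    q=P[m]; print('handle region',len(q), np.round(np.nanpercentile(q,[2,50,98],axis=0),1))
    m=(z>92)&(z<108)&(X>480)&(X<950)&(abs(Y+170)<220);rect(P,m,'cabinet top')
I=cv2.imread('pics/top0.png')[195:260,340:460];J=cv2.imread('pics/side0.png')[140:220,340:440]
cv2.imwrite('pics/crop1.png',np.hstack([cv2.resize(I,(480,260)),cv2.resize(J,(320,260))]))
E
python3 m.py
```

```text
top tin 226 c [ 446.9 -259.7] size [72.3 57.3] ang 89.5 mean [ 446.9 -254.2   48.4] zmed 52.1
top big 419 c [ 516.9 -455.9] size [106.3  83.1] ang 66.0 mean [ 520.4 -445.2   69. ] zmed 71.9
top a 599 c [626.1  34.5] size [ 56.4 155.6] ang 89.2 mean [625.   33.6  19.4] zmed 20.2
top b 608 c [666.7 225.5] size [ 57.3 156.7] ang 85.9 mean [665.1 223.6  19.2] zmed 19.9
top sheet 4593 c [440.1 294.7] size [258.8 259.5] ang 3.2 mean [438.6 294.2   2.7] zmed 2.7
top mat 65184 c [ 546.4 -235.6] size [1264.6 2227. ] ang 3.3 mean [ 4.414e+02 -3.670e+01  1.000e-01] zmed 0.1
handle region 219 [[ 517.8 -294.1   51.7]
 [ 530.5 -210.1   66.1]
 [ 584.6  -75.7   74.4]]
cabinet top 5975 c [ 699.9 -228.1] size [310.8 280.7] ang 87.6 mean [ 708.7 -228.   100.2] zmed 100.1
side tin 183 c [ 446.3 -273.8] size [123.5  57.4] ang 86.2 mean [ 445.9 -243.3   46.8] zmed 49.6
side big 229 c [ 542.6 -481.1] size [ 79.5 180.7] ang 25.5 mean [ 518.1 -433.5   67.1] zmed 68.9
side a 497 c [625.8  44.5] size [ 58.2 156. ] ang 88.5 mean [621.7  43.4  18.5] zmed 18.6
side b 672 c [666.8 233.4] size [ 61.  156.6] ang 85.8 mean [661.  234.   18.7] zmed 18.8
side sheet 7410 c [440.8 313.7] size [261.3 287.8] ang 3.5 mean [431.1 310.6   1.6] zmed 1.6
side mat 68360 c [460.7  -9.1] size [2896.9 1059.1] ang 45.8 mean [272.7 133.6  -1.6] zmed -1.6
handle region 502 [[ 521.  -294.4   50.7]
 [ 563.7 -164.    62.4]
 [ 631.8  -62.    74. ]]
cabinet top 3177 c [ 713.9 -222. ] size [315.2 262.1] ang 87.9 mean [ 704.5 -209.6   97.8] zmed 97.9
```

View pics/crop1.png

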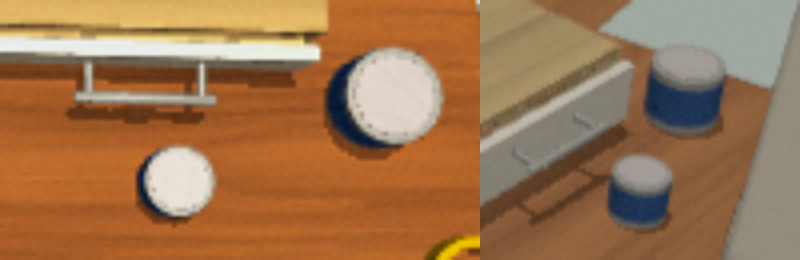

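The crop confirms that the small blue tin in front of the handle is the one; the bigger blue tin is to the right. The side and top views disagree by about 10 mm in y, so I'll check both against the gripper's known pose.

```bash
cat >> h.py <<'E'
def proj(n,X):
    i=eyes.camera_info(n);K=np.array(i['intrinsics']);T=np.array(i['cam_to_world'])
    c=np.linalg.inv(T)@np.append(X,1);w=np.array([c[0],-c[1],-c[2]]);q=K@w
    return q[:2]/q[2],w[2]
E
python3 - <<'E'
from h import *
s=r.sense();t=s['eef_pos']
out=[]
for n in('top','side'):
    f=np.load(n+'0.npz');I=f['p'][...,::-1].copy();P=cloud(n,f['d'])
    for X,c in((t-[0,0,25],(0,0,255)),(t,(0,255,0)),(t+[0,0,60],(255,0,0))):
        (u,v),w=proj(n,X);print(n,u,v,w);cv2.circle(I,(int(round(u)),int(round(v))),0,c,-1)
    u,v=map(int,proj(n,t)[0])
    C=I[max(0,v-45):v+45,max(0,u-60):u+60];out.append(cv2.resize(C,(400,300),interpolation=cv2.INTER_NEAREST))
    hsv=cv2.cvtColor(f['p'],cv2.COLOR_RGB2HSV)
    R=P[...,:];near=np.linalg.norm(R[...,:2]-t[:2],axis=-1)<90
    m=near&(R[...,2]>228)&(R[...,2]<300);q=R[m];print(n,len(q),np.round(np.nanmin(q,0)),np.round(np.nanmax(q,0)),np.round(np.nanmedian(q,0)))
cv2.imwrite('pics/crop2.png',np.hstack(out))
E
```

```text
top 516.5773091439031 335.32112800430633 1121.155601577294
top 521.0688043886676 337.14398682085044 1096.4100240724724
top 532.7229563736269 341.8737867065101 1037.0206380609009
top 102 [ 126. -676.  242.] [ 179. -531.  300.] [ 151. -559.  281.]
side 539.22472849474 139.88685589472266 1311.7154464597545
side 541.9277114886469 132.92599943865008 1296.731138662559
side 548.6770115248183 115.54486576645887 1260.7687999492896
side 148 [ 124. -653.  240.] [ 177. -526.  299.] [ 141. -550.  267.]
```

View pics/crop2.png

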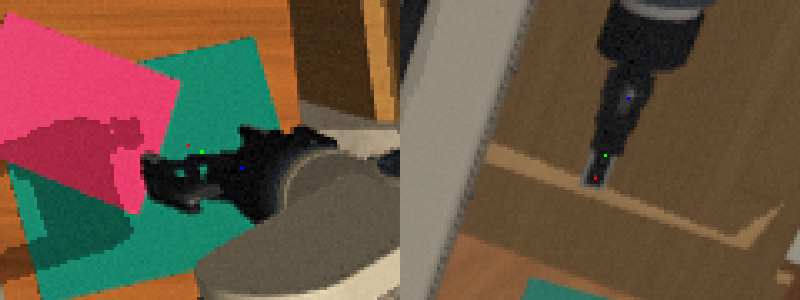

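Emit:
step_arm(moves=[{"az": 0.078}, {"az": 0.078}, {"tx": 1, "ty": -1}, {"tx": 1, "ty": -1}, {"tx": 1, "ty": -1}])

```text
schema error: expected keys tx, ty, tz, ax, ay, az
```

Emit:
step_arm(moves=[{"tx": 1, "ty": -1}, {"tx": 1, "ty": -1}, {"tx": 1, "ty": -1}, {"tx": 1, "ty": -1}, {"tx": 1, "ty": -1}])

```text
schema error: expected keys tx, ty, tz, ax, ay, az
```

Emit:
step_arm(moves=[{"tx": 1, "ty": -1}, {"tx": 1, "ty": -1}, {"ty": -1}, {"ty": -1}, {}])

```text
schema error: expected keys tx, ty, tz, ax, ay, az
```

```bash
python3 - <<'E'
from h import *
for n in('top','side'):
    p,d=grab(n);np.savez(n+'1.npz',p=p,d=d)
    t=r.sense()['eef_pos']
    I=p[...,::-1].copy();P=cloud(n,d)
    for X,c in((t-[0,0,25],(0,0,255)),(t+[0,45,-15],(0,255,0)),(t+[0,-45,-15],(255,255,0))):
        (u,v),w=proj(n,X);cv2.circle(I,(int(round(u)),int(round(v))),0,c,-1)
    u,v=map(int,proj(n,t)[0])
    C=I[v-60:v+60,u-80:u+80];cv2.imwrite(f'pics/g{n}.png',cv2.resize(C,(400,300),interpolation=cv2.INTER_NEAREST))
cv2.imwrite('pics/g.png',np.hstack([cv2.imread('pics/gtop.png'),cv2.imread('pics/gside.png')]))
s=r.sense();print(s['eef_pos'],s['tcp_rot'],s['contact_force'],s['clock'])
E
```

```text
[ 151.42430781 -606.08880069  255.81019856] [-3.14068157e+00 -2.70954725e-05  2.44800334e-01] [-0.22137106  0.57493117 -0.15424202] 0.2
```

View pics/g.png

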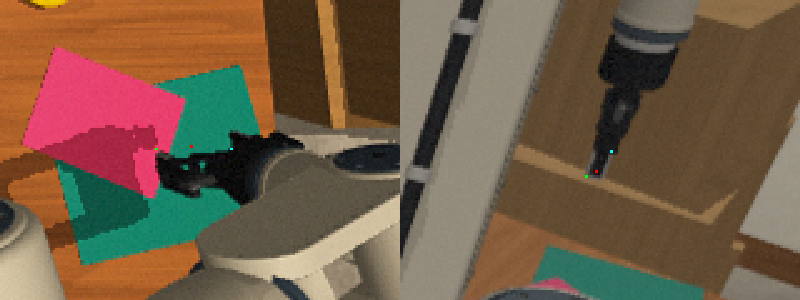

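All six keys are required in every row, so that batch was refused and the arm is still at its start pose. Resending it in full.

Emit:
step_arm(moves=[{"tx": 0, "ty": 0, "tz": 0, "ax": 0, "ay": 0, "az": 0.078}, {"tx": 0, "ty": 0, "tz": 0, "ax": 0, "ay": 0, "az": 0.078}, {"tx": 1, "ty": -1, "tz": 0, "ax": 0, "ay": 0, "az": 0}, {"tx": 1, "ty": -1, "tz": 0, "ax": 0, "ay": 0, "az": 0}, {"tx": 1, "ty": -1, "tz": 0, "ax": 0, "ay": 0, "az": 0}])

```text
clock: 0.82
eef_pos: [227.1, -530.5, 256.1]
tcp_rot: [-3.141, 0.0, -0.001]
contact_force: [-0.0, -0.8, 0.4]
opening: 1.002
grasp_force: 0.0
```

Emit:
step_arm(moves=[{"tx": 1, "ty": -1, "tz": 0, "ax": 0, "ay": 0, "az": 0}, {"tx": 1, "ty": -1, "tz": 0, "ax": 0, "ay": 0, "az": 0}, {"tx": 1, "ty": -1, "tz": 0, "ax": 0, "ay": 0, "az": 0}, {"tx": 1, "ty": -1, "tz": 0, "ax": 0, "ay": 0, "az": 0}, {"tx": 1, "ty": -1, "tz": 0, "ax": 0, "ay": 0, "az": 0}])

```text
clock: 1.45
eef_pos: [352.2, -405.5, 256.2]
tcp_rot: [-3.142, 0.0, -0.0]
contact_force: [0.4, -0.9, -0.0]
opening: 0.999
grasp_force: 0.0
```

Emit:
step_arm(moves=[{"tx": 1, "ty": -1, "tz": 0, "ax": 0, "ay": 0, "az": 0}, {"tx": 1, "ty": -1, "tz": 0, "ax": 0, "ay": 0, "az": 0}, {"tx": 0, "ty": -1, "tz": 0, "ax": 0, "ay": 0, "az": 0}, {"tx": 0, "ty": -1, "tz": 0, "ax": 0, "ay": 0, "az": 0}, {"tx": 0, "ty": 0, "tz": 0, "ax": 0, "ay": 0, "az": 0}])

```text
clock: 2.08
eef_pos: [400.6, -304.9, 256.2]
tcp_rot: [-3.141, 0.001, 0.001]
contact_force: [-0.0, -0.2, 0.3]
opening: 1.001
grasp_force: 0.0
```

```bash
cat > g.py <<'E'
from h import *
for n in('top','side'):
    p,d=grab(n);np.savez(n+'1.npz',p=p,d=d)
    t=r.sense()['eef_pos']
    I=p[...,::-1].copy();P=cloud(n,d)
    for X,c in((t-[0,0,25],(0,0,255)),(t+[0,45,-15],(0,255,0)),(t+[0,-45,-15],(255,255,0))):
        (u,v),w=proj(n,X);cv2.circle(I,(int(round(u)),int(round(v))),0,c,-1)
    u,v=map(int,proj(n,t)[0])
    C=I[v-60:v+60,u-80:u+80];cv2.imwrite(f'pics/g{n}.png',cv2.resize(C,(400,300),interpolation=cv2.INTER_NEAREST))
cv2.imwrite('pics/g2.png',np.hstack([cv2.imread('pics/gtop.png'),cv2.imread('pics/gside.png')]))
s=r.sense();print(s['eef_pos'],s['tcp_rot'],s['contact_force'],s['clock'])
E
python3 g.py
```

```text
[ 401.14897952 -306.63092978  256.44853545] [ 3.14104938e+00 -7.47157151e-05  1.49705793e-04] [ 0.19661609  0.41401594 -0.18038471] 2.175
```

View pics/g2.png

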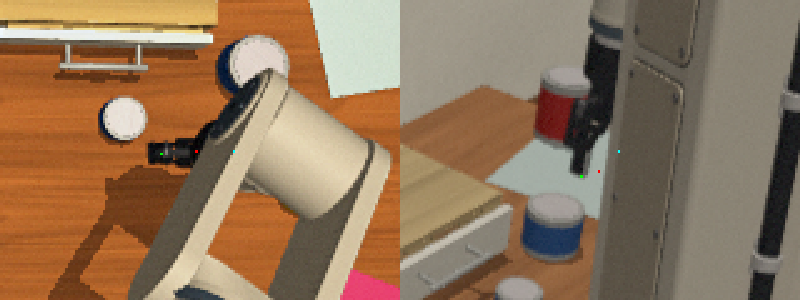

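```bash
cat > m2.py <<'E'
from h import *
for n in('top','side'):
    f=np.load(n+'0.npz');P=cloud(n,f['d']);z=P[...,2];hsv=cv2.cvtColor(f['p'],cv2.COLOR_RGB2HSV).astype(int)
    z0=0 if n=='top' else -1.6
    m=(abs(z-z0-52)<4)&(abs(P[...,0]-447)<60)&(abs(P[...,1]+250)<60)
    q=P[m];print(n,'tin',len(q),np.round(cv2.minEnclosingCircle(q[:,:2].astype(np.float32)),1) if 0 else (cv2.minEnclosingCircle(q[:,:2].astype(np.float32)),np.nanmedian(q,0)))
    # mat
    m=(abs(P[...,0]-460)<110)&(abs(P[...,1]-50)<110)&(abs(z)<10)
    print('table sat med',np.median(hsv[m][:,1]),np.median(hsv[m],0))
    mm=m&(hsv[...,1]<155)
    k=cv2.morphologyEx(mm.astype(np.uint8),cv2.MORPH_CLOSE,np.ones((3,3)));k=cv2.morphologyEx(k,cv2.MORPH_OPEN,np.ones((5,5)))
    N,L,S,C=cv2.connectedComponentsWithStats(k)
    for i in range(1,N):
        if S[i,4]>300: print(C[i]);rect(P,(L==i),'mat?')
    # handle bar: by height
    m=(abs(z-z0-66)<5)&(P[...,0]>490)&(P[...,0]<535)&(abs(P[...,1]+200)<120);
    if m.sum()>10: rect(P,m,'bar')
    m=(abs(z-z0-84)<5)&(P[...,0]>500)&(P[...,0]<600)&(abs(P[...,1]+220)<190)
    rect(P,m,'front top')
E
python3 m2.py
```

```text
top tin 210 (((450.2593688964844, -250.4479217529297), 31.860246658325195), array([ 450.01464261, -249.34660687,   52.18461251]))
table sat med 193.0 [ 13. 193. 175.]
bar 100 c [ 525.7 -219.2] size [126.7  14.6] ang 89.0 mean [ 524.7 -222.7   66.5] zmed 66.5
front top 348 c [ 572.1 -221.3] size [304.6  26. ] ang 87.4 mean [ 568.3 -222.4   85.2] zmed 85.6
side tin 170 (((453.71002197265625, -244.48936462402344), 34.314701080322266), array([ 450.82027143, -242.76521638,   50.01717866]))
table sat med 145.0 [ 13. 145. 139.]
[329.74695035 247.94241135]
mat? 3505 c [459.9  49.8] size [221.1 220.2] ang 0.0 mean [452.   56.8  -0.6] zmed -1.0
bar 83 c [ 526.7 -214. ] size [133.4  13.4] ang 87.5 mean [ 525.1 -213.3   63.4] zmed 63.5
front top 318 c [ 575.2 -215.6] size [310.   33.4] ang 87.7 mean [ 569.6 -203.6   83.3] zmed 83.8
```

Emit:
step_arm(moves=[{"tx": 0.65, "ty": -0.79, "tz": 1, "ax": 0, "ay": 0, "az": 0}, {"tx": 0.65, "ty": -0.79, "tz": 1, "ax": 0, "ay": 0, "az": 0}, {"tx": 0.65, "ty": -0.79, "tz": 1, "ax": 0, "ay": 0, "az": 0}, {"tx": 0, "ty": 0, "tz": 1, "ax": 0, "ay": 0, "az": 0}, {"tx": 0, "ty": 0, "tz": 1, "ax": 0, "ay": 0, "az": 0}], gripper=1, newtons=40)

```text
clock: 2.8
eef_pos: [450.5, -248.0, 130.5]
tcp_rot: [3.141, -0.0, -0.0]
contact_force: [0.2, -1.1, -0.8]
opening: 1.002
grasp_force: 0.0
```

```bash
cat > g3.py <<'E'
from h import *
p,d=grab('top');q,e=grab('side')
I=cv2.resize(p[...,::-1][200:280,330:450],(480,320),interpolation=cv2.INTER_CUBIC);J=cv2.resize(q[...,::-1][140:230,340:460],(320,320))
cv2.imwrite('pics/tin3.png',np.hstack([I,J]));np.savez('t3.npz',p=p,d=d,q=q,e=e)
# mat
f=np.load('top0.npz');hsv=cv2.cvtColor(f['p'],cv2.COLOR_RGB2HSV);print(hsv[230:246:3,291:303:3].reshape(-1,3).tolist(),hsv[222:228,322:326].reshape(-1,3)[::4].tolist())
E
python3 g3.py
```

```text
[[15, 166, 194], [15, 173, 190], [15, 168, 191], [14, 165, 201], [15, 170, 190], [15, 173, 172], [15, 171, 176], [16, 173, 177], [15, 173, 190], [15, 166, 184], [15, 170, 197], [15, 173, 137], [14, 163, 175], [15, 176, 161], [14, 170, 179], [15, 179, 154], [14, 171, 157], [16, 168, 193], [14, 166, 183], [15, 179, 164], [15, 169, 174], [15, 168, 196], [15, 179, 151], [15, 177, 174]] [[13, 193, 160], [13, 200, 162], [12, 196, 168], [13, 196, 165], [13, 196, 163], [12, 196, 160]]
```

View pics/tin3.png

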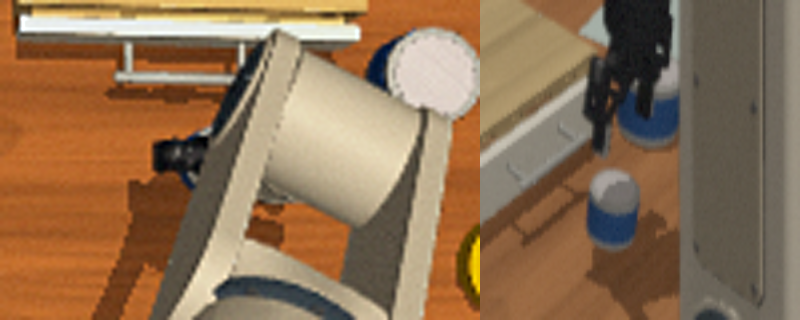

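The gripper stands over the tin, with its left finger left of the tin at crop (180,155). Descending and closing.

Emit:
step_arm(moves=[{"tx": 0, "ty": 0, "tz": 0.93, "ax": 0, "ay": 0, "az": 0}, {"tx": 0, "ty": 0, "tz": 0.93, "ax": 0, "ay": 0, "az": 0}, {"tx": 0, "ty": 0, "tz": 0.93, "ax": 0, "ay": 0, "az": 0}, {"tx": 0, "ty": 0, "tz": 0.93, "ax": 0, "ay": 0, "az": 0}, {"tx": 0, "ty": 0, "tz": 0, "ax": 0, "ay": 0, "az": 0}])

```text
clock: 3.52
eef_pos: [449.7, -247.6, 37.8]
tcp_rot: [-3.141, 0.002, -0.001]
contact_force: [0.6, 0.2, 0.5]
opening: 0.999
grasp_force: 0.0
```

Emit:
step_arm(moves=[{"tx": 0, "ty": 0, "tz": 0, "ax": 0, "ay": 0, "az": 0}, {"tx": 0, "ty": 0, "tz": 0, "ax": 0, "ay": 0, "az": 0}, {"tx": 0, "ty": 0, "tz": 0, "ax": 0, "ay": 0, "az": 0}, {"tx": 0, "ty": 0, "tz": 0, "ax": 0, "ay": 0, "az": 0}, {"tx": 0, "ty": 0, "tz": 0, "ax": 0, "ay": 0, "az": 0}], gripper=0.4, newtons=40)

```text
clock: 4.15
eef_pos: [451.1, -248.0, 39.8]
tcp_rot: [3.14, -0.002, -0.0]
contact_force: [-1.9, -1.6, 6.1]
opening: 0.739
grasp_force: 44.0
```

```bash
python3 - <<'E'
from h import *
for n in('top','side'):
    f=np.load(n+'0.npz');P=cloud(n,f['d']);hsv=cv2.cvtColor(f['p'],cv2.COLOR_RGB2HSV).astype(int)
    b=cv2.blur(hsv.astype(np.float32),(3,3))
    m=(abs(P[...,0]-460)<110)&(abs(P[...,1]-50)<110)
    t=183 if n=='top' else np.median(b[m][:,1])-15
    for (h0) in (13.8,13.5):
        mm=m&(b[...,0]>h0)&(b[...,1]<t) if n=='top' else m&(b[...,0]>h0)
        k=cv2.morphologyEx(mm.astype(np.uint8),cv2.MORPH_OPEN,np.ones((5,5)))
        N,L,S,C=cv2.connectedComponentsWithStats(k)
        for i in range(1,N):
            if S[i,4]>200: print(n,h0,C[i]);rect(P,(L==i),'mat?')
print(r.sense())
E
```

```text
top 13.8 [296.14543269 237.27644231]
mat? 832 c [466.5  71.7] size [110.9 110.9] ang 69.8 mean [466.7  71.8   4.1] zmed 4.0
top 13.5 [296.12647754 237.28014184]
mat? 846 c [466.4  71.9] size [110.4 113.6] ang 69.1 mean [466.7  71.8   4. ] zmed 4.0
side 13.8 [321.23934426 248.3989071 ]
mat? 915 c [469.4  74.4] size [115.8 119.2] ang 68.7 mean [466.   80.    2.2] zmed 2.4
side 13.5 [321.4655704 248.4028777]
mat? 973 c [472.2  72.6] size [117.1 125.6] ang 69.5 mean [465.6  79.4   2. ] zmed 2.3
{'clock': 4.15, 'qpos': array([-5.05339995e-01,  4.99869987e-01,  2.01681672e+00, -5.32500457e-04,
        6.22423569e-01,  1.06608841e+00]), 'qvel': array([-4.57798602e-06, -3.24661726e-04,  8.31402542e-04, -1.82512406e-04,
       -1.18557876e-03, -1.53419779e-03]), 'joint_efforts': array([  1.47426847, -52.43510485, -18.21025193,   0.45584084,
        -0.23779971,  -0.06995719]), 'eef_pos': array([ 451.14823713, -247.9991653 ,   39.78105568]), 'tcp_rot': array([ 3.14011964e+00, -2.02216567e-03, -1.98335143e-04]), 'contact_force': array([-1.9336353 , -1.59021675,  6.05345584]), 'wrist_torque': array([-0.32096628,  0.30277116, -0.08175305]), 'grasp_force': 44.021923542022705, 'opening': 0.7390091135545325}
```

Tin gripped (opening 62.8 mm); its y is -248, so the top camera is the one to trust. Carrying it to the mat at (466.6, 72.5).

Emit:
step_arm(moves=[{"tx": 0, "ty": 0, "tz": -0.6, "ax": 0, "ay": 0, "az": 0}, {"tx": 0, "ty": 0, "tz": -1, "ax": 0, "ay": 0, "az": 0}, {"tx": 0.13, "ty": -0.5, "tz": 0, "ax": 0, "ay": 0, "az": 0}, {"tx": 0.13, "ty": -0.9, "tz": 0, "ax": 0, "ay": 0, "az": 0}, {"tx": 0.13, "ty": -1, "tz": 0, "ax": 0, "ay": 0, "az": 0}], newtons=60)

```text
clock: 4.78
eef_pos: [459.9, -185.8, 78.0]
tcp_rot: [-3.141, 0.0, -0.001]
contact_force: [-0.3, -0.1, -2.6]
opening: 0.736
grasp_force: 66.5
```

Emit:
step_arm(moves=[{"tx": 0.13, "ty": -1, "tz": 0, "ax": 0, "ay": 0, "az": 0}, {"tx": 0.13, "ty": -1, "tz": 0, "ax": 0, "ay": 0, "az": 0}, {"tx": 0, "ty": -1, "tz": 0, "ax": 0, "ay": 0, "az": 0}, {"tx": 0, "ty": -1, "tz": 0, "ax": 0, "ay": 0, "az": 0}, {"tx": 0, "ty": -1, "tz": 0, "ax": 0, "ay": 0, "az": 0}])

```text
clock: 5.4
eef_pos: [466.0, -60.6, 77.9]
tcp_rot: [-3.141, 0.001, -0.0]
contact_force: [0.1, 0.0, -2.9]
opening: 0.739
grasp_force: 66.5
```

Emit:
step_arm(moves=[{"tx": 0, "ty": -1, "tz": 0, "ax": 0, "ay": 0, "az": 0}, {"tx": 0, "ty": -1, "tz": 0, "ax": 0, "ay": 0, "az": 0}, {"tx": 0, "ty": -1, "tz": 0, "ax": 0, "ay": 0, "az": 0}, {"tx": 0, "ty": -1, "tz": 0, "ax": 0, "ay": 0, "az": 0}, {"tx": 0, "ty": -0.9, "tz": 0, "ax": 0, "ay": 0, "az": 0}])

```text
clock: 6.02
eef_pos: [465.9, 61.8, 77.9]
tcp_rot: [-3.141, 0.001, 0.0]
contact_force: [0.4, 0.3, -1.5]
opening: 0.736
grasp_force: 66.5
```

Emit:
step_arm(moves=[{"tx": 0, "ty": -0.55, "tz": 0, "ax": 0, "ay": 0, "az": 0}, {"tx": 0, "ty": 0, "tz": 0.5, "ax": 0, "ay": 0, "az": 0}, {"tx": 0, "ty": 0, "tz": 0.5, "ax": 0, "ay": 0, "az": 0}, {"tx": 0, "ty": 0, "tz": 0.3, "ax": 0, "ay": 0, "az": 0}, {"tx": 0, "ty": 0, "tz": 0.1, "ax": 0, "ay": 0, "az": 0}])

```text
clock: 6.65
eef_pos: [465.9, 73.4, 43.8]
tcp_rot: [3.141, 0.002, -0.001]
contact_force: [-14.6, -1.8, 58.7]
opening: 0.733
grasp_force: 72.2
```

Emit:
step_arm(moves=[{"tx": 0, "ty": 0, "tz": 0, "ax": 0, "ay": 0, "az": 0}])

```text
clock: 6.78
eef_pos: [465.9, 73.4, 43.9]
tcp_rot: [3.141, 0.002, -0.001]
contact_force: [-8.7, -0.6, 21.9]
opening: 0.739
grasp_force: 69.5
```

Emit:
step_arm(moves=[{"tx": 0, "ty": 0, "tz": 0, "ax": 0, "ay": 0, "az": 0}, {"tx": 0, "ty": 0, "tz": 0, "ax": 0, "ay": 0, "az": 0}, {"tx": 0, "ty": 0, "tz": 0, "ax": 0, "ay": 0, "az": 0}, {"tx": 0, "ty": 0, "tz": 0, "ax": 0, "ay": 0, "az": 0}, {"tx": 0, "ty": 0, "tz": 0, "ax": 0, "ay": 0, "az": 0}], gripper=1)

```text
clock: 7.4
eef_pos: [466.6, 74.0, 43.2]
tcp_rot: [3.142, 0.0, -0.0]
contact_force: [-0.2, 0.8, -0.5]
opening: 1.0
grasp_force: 0.0
```

Emit:
step_arm(moves=[{"tx": 0, "ty": 0, "tz": -1, "ax": 0, "ay": 0, "az": 0}, {"tx": 0, "ty": 0, "tz": -1, "ax": 0, "ay": 0, "az": 0}, {"tx": 0, "ty": 0, "tz": -1, "ax": 0, "ay": 0, "az": 0}, {"tx": 0, "ty": 0, "tz": -1, "ax": 0, "ay": 0, "az": 0}, {"tx": 0, "ty": 0, "tz": -1, "ax": 0, "ay": 0, "az": 0}])

```text
clock: 8.02
eef_pos: [466.5, 74.1, 169.1]
tcp_rot: [-3.142, 0.0, -0.0]
contact_force: [0.3, 0.4, -0.1]
opening: 0.996
grasp_force: 0.0
```

Emit:
step_arm(moves=[{"tx": 0.29, "ty": 0.97, "tz": -1, "ax": 0, "ay": 0, "az": 0}, {"tx": 0.29, "ty": 0.97, "tz": -1, "ax": 0, "ay": 0, "az": 0}, {"tx": 0.29, "ty": 0.97, "tz": -1, "ax": 0, "ay": 0, "az": 0}, {"tx": 0.29, "ty": 0.97, "tz": 0, "ax": 0, "ay": 0, "az": 0}, {"tx": 0.29, "ty": 0.97, "tz": 0, "ax": 0, "ay": 0, "az": 0}])

```text
clock: 8.65
eef_pos: [503.1, -48.0, 243.7]
tcp_rot: [3.142, -0.001, -0.0]
contact_force: [0.4, -0.7, -0.0]
opening: 0.997
grasp_force: 0.0
```

Emit:
step_arm(moves=[{"tx": 0.29, "ty": 0.97, "tz": 0, "ax": 0, "ay": 0, "az": 0}, {"tx": 0.29, "ty": 0.97, "tz": 0, "ax": 0, "ay": 0, "az": 0}, {"tx": 0.29, "ty": 0.97, "tz": 0, "ax": 0, "ay": 0, "az": 0}, {"tx": 0, "ty": 0.97, "tz": 0, "ax": 0, "ay": 0, "az": 0}, {"tx": 0, "ty": 0.97, "tz": 0, "ax": 0, "ay": 0, "az": 0}])

```text
clock: 9.28
eef_pos: [524.5, -169.2, 243.1]
tcp_rot: [-3.141, 0.0, -0.0]
contact_force: [-0.4, -0.2, 0.6]
opening: 0.996
grasp_force: 0.0
```

Emit:
step_arm(moves=[{"tx": 0, "ty": 0.97, "tz": 0, "ax": 0, "ay": 0, "az": -0.108}, {"tx": 0, "ty": 0, "tz": 0, "ax": 0, "ay": 0, "az": -0.108}, {"tx": 0, "ty": 0, "tz": 0, "ax": 0, "ay": 0, "az": -0.108}, {"tx": 0, "ty": 0, "tz": 0, "ax": 0, "ay": 0, "az": -0.108}, {"tx": 0, "ty": 0, "tz": 0, "ax": 0, "ay": 0, "az": -0.108}], gripper=0.353)

```text
clock: 9.9
eef_pos: [524.4, -192.7, 243.1]
tcp_rot: [-3.141, 0.0, 0.854]
contact_force: [-0.2, -0.3, 0.5]
opening: 0.349
grasp_force: 0.0
```

Emit:
step_arm(moves=[{"tx": 0, "ty": 0, "tz": 0, "ax": 0, "ay": 0, "az": -0.108}, {"tx": 0, "ty": 0, "tz": 0, "ax": 0, "ay": 0, "az": -0.108}, {"tx": 0, "ty": 0, "tz": 0, "ax": 0, "ay": 0, "az": -0.108}, {"tx": 0, "ty": 0, "tz": 0, "ax": 0, "ay": 0, "az": -0.108}, {"tx": 0, "ty": 0, "tz": 0, "ax": 0, "ay": 0, "az": 0}])

```text
clock: 10.52
eef_pos: [524.5, -192.6, 243.2]
tcp_rot: [-3.141, -0.0, 1.526]
contact_force: [0.5, 0.2, -0.9]
opening: 0.357
grasp_force: 0.0
```

```bash
cat > chk.py <<'E'
from h import *
import sys
p,d=grab('top','chk'+sys.argv[1]);np.savez('chk.npz',p=p,d=d)
P=cloud('top',d);z=P[...,2]
m=(abs(z-56)<4)&(abs(P[...,0]-467)<80)&(abs(P[...,1]-73)<80)
q=P[m];print('tin',len(q),cv2.minEnclosingCircle(q[:,:2].astype(np.float32)) if len(q) else None,np.median(q,0))
s=r.sense();print(s['eef_pos'],s['tcp_rot'],s['qpos'],s['clock'],s['opening'])
E
python3 chk.py 1
```

```text
tin 210 ((465.19671630859375, 72.3519058227539), 31.813514709472656) [465.21072708  72.81987252  56.48627149]
[ 524.47203912 -192.64563462  243.18078575] [-3.14136487e+00 -6.70917671e-05  1.52290717e+00] [-3.54696703e-01  2.64134177e-01  1.78999640e+00 -5.46179960e-06
  1.08769948e+00 -3.06805014e-01] 10.575 0.3543025324150039
```

Tin stands at (465.2,72.4) as seen, well within tolerance. Next the handle.

Emit:
step_arm(moves=[{"tx": -1, "ty": 0.07, "tz": 1, "ax": 0, "ay": 0, "az": 0}, {"tx": 0, "ty": 0, "tz": 1, "ax": 0, "ay": 0, "az": 0}, {"tx": 0, "ty": 0, "tz": 1, "ax": 0, "ay": 0, "az": 0}, {"tx": 0, "ty": 0, "tz": 1, "ax": 0, "ay": 0, "az": 0}, {"tx": 0, "ty": 0, "tz": 1, "ax": 0, "ay": 0, "az": 0}])

```text
clock: 11.2
eef_pos: [525.2, -217.8, 117.5]
tcp_rot: [3.141, 0.0, 1.522]
contact_force: [0.6, -0.2, 1.0]
opening: 0.353
grasp_force: 0.0
```

Emit:
step_arm(moves=[{"tx": 0, "ty": 0, "tz": 0.4, "ax": 0, "ay": 0, "az": 0}, {"tx": 0, "ty": 0, "tz": 0.4, "ax": 0, "ay": 0, "az": 0}, {"tx": 0, "ty": 0, "tz": 0.4, "ax": 0, "ay": 0, "az": 0}, {"tx": 0, "ty": 0, "tz": 0.4, "ax": 0, "ay": 0, "az": 0}, {"tx": 0, "ty": 0, "tz": 0.4, "ax": 0, "ay": 0, "az": 0}])

```text
clock: 11.82
eef_pos: [526.4, -218.1, 68.9]
tcp_rot: [3.139, 0.001, 1.526]
contact_force: [-3.9, 13.4, 80.2]
opening: 0.357
grasp_force: 36.2
```

Emit:
step_arm(moves=[{"tx": 0, "ty": 0, "tz": 0, "ax": 0, "ay": 0, "az": 0}, {"tx": 0, "ty": 0, "tz": 0, "ax": 0, "ay": 0, "az": 0}, {"tx": 0, "ty": 0, "tz": 0, "ax": 0, "ay": 0, "az": 0}], gripper=0, newtons=30)

```text
clock: 12.2
eef_pos: [526.0, -218.1, 68.7]
tcp_rot: [3.14, 0.001, 1.527]
contact_force: [1.8, -0.5, 4.1]
opening: 0.115
grasp_force: 29.2
```

Emit:
step_arm(moves=[{"tx": 0, "ty": -0.5, "tz": 0, "ax": 0, "ay": 0, "az": 0}, {"tx": 0, "ty": -1, "tz": 0, "ax": 0, "ay": 0, "az": 0}, {"tx": 0, "ty": -1, "tz": 0, "ax": 0, "ay": 0, "az": 0}, {"tx": 0, "ty": -1, "tz": 0, "ax": 0, "ay": 0, "az": 0}, {"tx": 0, "ty": -1, "tz": 0, "ax": 0, "ay": 0, "az": 0}], newtons=40)

```text
clock: 12.82
eef_pos: [412.6, -213.2, 68.7]
tcp_rot: [3.14, 0.001, 1.527]
contact_force: [0.8, -4.0, 5.0]
opening: 0.116
grasp_force: 30.0
```

Emit:
step_arm(moves=[{"tx": 0, "ty": -1, "tz": 0, "ax": 0, "ay": 0, "az": 0}, {"tx": 0, "ty": -0.6, "tz": 0, "ax": 0, "ay": 0, "az": 0}, {"tx": 0, "ty": -0.2, "tz": 0, "ax": 0, "ay": 0, "az": 0}, {"tx": 0, "ty": 0, "tz": 0, "ax": 0, "ay": 0, "az": 0}, {"tx": 0, "ty": 0, "tz": 0, "ax": 0, "ay": 0, "az": 0}])

```text
clock: 13.45
eef_pos: [367.9, -211.4, 68.7]
tcp_rot: [3.141, 0.001, 1.527]
contact_force: [-0.9, -3.4, 7.9]
opening: 0.111
grasp_force: 39.4
```

Emit:
step_arm(moves=[{"tx": 0, "ty": 0, "tz": 0, "ax": 0, "ay": 0, "az": 0}, {"tx": 0, "ty": 0, "tz": 0, "ax": 0, "ay": 0, "az": 0}, {"tx": 0, "ty": 0, "tz": -0.5, "ax": 0, "ay": 0, "az": 0}, {"tx": 0, "ty": 0, "tz": -1, "ax": 0, "ay": 0, "az": 0}, {"tx": 0, "ty": 0, "tz": -1, "ax": 0, "ay": 0, "az": 0}], gripper=0.353)

```text
clock: 14.08
eef_pos: [367.7, -210.6, 132.0]
tcp_rot: [-3.141, -0.0, 1.527]
contact_force: [1.0, 0.0, -0.4]
opening: 0.348
grasp_force: 0.0
```

Emit:
step_arm(moves=[{"tx": 0, "ty": 0, "tz": -1, "ax": 0, "ay": 0, "az": 0}, {"tx": 0, "ty": 0, "tz": -1, "ax": 0, "ay": 0, "az": 0}, {"tx": 0.5, "ty": 0, "tz": -1, "ax": 0, "ay": 0, "az": 0}, {"tx": 1, "ty": 0, "tz": -1, "ax": 0, "ay": 0, "az": 0}, {"tx": 1, "ty": 0, "tz": -0.5, "ax": 0, "ay": 0, "az": 0}], gripper=0.7)

```text
clock: 14.7
eef_pos: [370.9, -147.8, 245.2]
tcp_rot: [3.14, 0.001, 1.526]
contact_force: [0.2, -0.2, 0.3]
opening: 0.702
grasp_force: 0.0
```

Emit:
step_arm(moves=[{"tx": 1, "ty": 0, "tz": 0, "ax": 0, "ay": 0, "az": 0}, {"tx": 1, "ty": 0, "tz": 0, "ax": 0, "ay": 0, "az": 0}, {"tx": 1, "ty": 0, "tz": 0, "ax": 0, "ay": 0, "az": 0}, {"tx": 1, "ty": 0, "tz": 0, "ax": 0, "ay": 0, "az": 0}, {"tx": 1, "ty": 0, "tz": 0, "ax": 0, "ay": 0, "az": 0}])

```text
clock: 15.32
eef_pos: [375.9, -22.6, 244.0]
tcp_rot: [3.141, -0.0, 1.527]
contact_force: [0.5, 0.5, -0.2]
opening: 0.698
grasp_force: 0.0
```

Emit:
step_arm(moves=[{"tx": 1, "ty": 0, "tz": 0, "ax": 0, "ay": 0, "az": 0}, {"tx": 1, "ty": 0, "tz": 0, "ax": 0, "ay": 0, "az": 0}, {"tx": 1, "ty": 0, "tz": 0, "ax": 0, "ay": 0, "az": 0}, {"tx": 1, "ty": 0, "tz": 0, "ax": 0, "ay": 0, "az": 0}, {"tx": 1, "ty": 0, "tz": 0, "ax": 0, "ay": 0, "az": 0}])

```text
clock: 15.95
eef_pos: [381.4, 102.2, 244.0]
tcp_rot: [3.141, -0.0, 1.527]
contact_force: [-0.6, 0.1, -0.2]
opening: 0.695
grasp_force: 0.0
```

```bash
python3 chk.py 2; python3 - <<'E'
from h import *
p,d=grab('side');np.savez('side2.npz',p=p,d=d)
I=cv2.imread('pics/chk2.png')
cv2.imwrite('pics/dr.png',np.hstack([cv2.resize(I[180:285,310:450],(480,360),interpolation=cv2.INTER_CUBIC),cv2.resize(p[...,::-1][130:250,270:410],(320,360))]))
E
```

```text
tin 169 ((465.9656066894531, 72.18885803222656), 31.29747772216797) [469.10711216  69.19373703  56.29985156]
[381.80182551 104.13483051 244.09417059] [ 3.14077606e+00 -1.71072823e-03  1.52623798e+00] [ 2.61366810e-01 -2.85372398e-03  2.10351084e+00  1.60672924e-03
  1.03964219e+00  3.05112892e-01] 16.0 0.6942040159876456
```

View pics/dr.png

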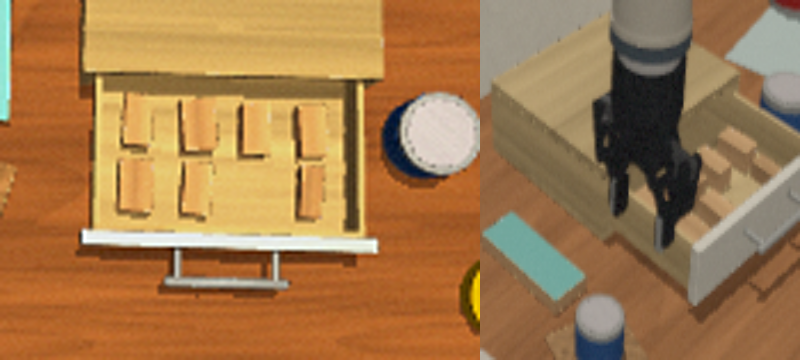

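The open drawer holds 7 risers. Crop positions are, back row: (137,120), (200,123), (254,128), (311,130); front row: (135,185), (195,188), (311,190). I'll measure each one's top height and width.

```bash
cat > ris.py <<'E'
from h import *
import sys
def risers(f='chk.npz',show=True):
    d=np.load(f)['d'];P=cloud('top',d);z=P[...,2]
    m=(z>41)&(z<64)&(P[...,0]>408)&(P[...,0]<575)&(P[...,1]>-345)&(P[...,1]<-92)
    N,L,S,C=cv2.connectedComponentsWithStats(m.astype(np.uint8))
    for i in range(1,N):
        if S[i,4]<40: continue
        q=P[L==i];zt=np.percentile(q[:,2],75);t=q[abs(q[:,2]-zt)<3.5]
        c,s,a=cv2.minAreaRect(t[:,:2].astype(np.float32))
        zt=np.median(t[:,2])
        print(np.round(C[i]),len(t),'c',np.round(np.add(c,(1.3,1.6)),1),'size',np.round(sorted(s),1),'area',round(len(t)*((1400-zt)/370.8)**2/55,1),'ang',round(a,1),'ztop',round(zt,1),'->',round(zt-22,1))
    m=(z>82)&(z<90)&(P[...,0]>380)&(P[...,0]<440)&(P[...,1]>-400)&(P[...,1]<-50);rect(P,m,'front top')
    m=(z>60)&(z<72)&(P[...,0]>340)&(P[...,0]<383)&(P[...,1]>-310)&(P[...,1]<-110);rect(P,m,'bar')
    m=(z>95)&(z<105)&(P[...,0]>480)&(P[...,0]<650)&(P[...,1]>-300)&(P[...,1]<-150);print('cab front x',np.nanpercentile(P[m][:,0],[0.5,2]))
risers()
E
python3 ris.py
python3 - <<'E'
from h import *
d=np.load('side2.npz')['d'];P=cloud('side',d);z=P[...,2]+1.8
m=(z>43)&(z<64)&(P[...,0]>408)&(P[...,0]<575)&(P[...,1]>-345)&(P[...,1]<-92)
N,L,S,C=cv2.connectedComponentsWithStats(m.astype(np.uint8))
for i in range(1,N):
    if S[i,4]>15: q=P[L==i];print('side',S[i,4],np.round(q.mean(0)),np.round(np.percentile(q[:,2]+1.8,[50,75,95]),1))
E
```

```text
[350. 215.] 89 c [ 545.9 -126.9] size [29.6 55.4] area 21.4 ang 87.3 ztop 52.6 -> 30.6
[367. 216.] 106 c [ 538.9 -189.9] size [33.3 51.8] area 25.2 ang 87.9 ztop 59.3 -> 37.3
[384. 217.] 83 c [ 535.  -250.9] size [29.8 51.9] area 19.9 ang 87.7 ztop 52.5 -> 30.5
[401. 218.] 89 c [ 530.5 -312.3] size [30.4 51.6] area 21.4 ang 88.9 ztop 52.8 -> 30.8
[349. 234.] 127 c [ 476.  -122.1] size [35.9 54.5] area 30.2 ang 83.8 ztop 58.6 -> 36.6
[367. 235.] 89 c [ 472.  -186.6] size [29.5 54.5] area 21.4 ang 87.1 ztop 52.4 -> 30.4
[400. 236.] 64 c [ 467.  -308.3] size [22.2 54.2] area 15.5 ang 84.6 ztop 47.0 -> 25.0
front top 323 c [ 414.4 -215. ] size [298.3  21. ] ang 89.2 mean [ 414.7 -216.3   86.5] zmed 86.6
bar 113 c [ 373.7 -213.4] size [124.8  17.7] ang 89.5 mean [ 372.3 -214.5   66.4] zmed 66.3
cab front x [582.07354831 585.47639591]
side 101 [ 530. -305.   49.] [51.  52.6 53.8]
side 93 [ 529. -245.   49.] [51.2 52.5 54.3]
side 46 [ 472. -303.   44.] [45.9 46.6 47.4]
side 21 [ 514. -194.   51.] [55.1 57.7 58.9]
side 36 [ 557. -119.   50.] [51.7 53.8 54.9]
side 97 [ 476. -181.   49.] [51.1 52.3 54. ]
side 118 [ 411. -161.   53.] [54.9 60.4 63.5]
side 85 [ 469. -118.   56.] [57.6 58.6 60.2]
```

The 30 mm risers are A (546,-127), B (535,-251), C (530.5,-312) and D (472,-187). The two 36 mm ones are at (539,-190) and (476,-122), and the 24 mm one at (467,-308). Fetching A first.

Emit:
step_arm(moves=[{"tx": 0, "ty": 0, "tz": 0.35, "ax": 0, "ay": 0, "az": 0.108}, {"tx": 0, "ty": 0, "tz": 0.35, "ax": 0, "ay": 0, "az": 0.108}, {"tx": 0, "ty": 0, "tz": 0.35, "ax": 0, "ay": 0, "az": 0.108}, {"tx": 0, "ty": 0, "tz": 0.35, "ax": 0, "ay": 0, "az": 0.108}, {"tx": 0, "ty": 0, "tz": 0.35, "ax": 0, "ay": 0, "az": 0.108}], gripper=0.494)

```text
clock: 16.68
eef_pos: [381.5, 100.7, 199.7]
tcp_rot: [3.141, 0.0, 0.673]
contact_force: [-0.0, -0.0, 0.3]
opening: 0.496
grasp_force: 0.0
```

Emit:
step_arm(moves=[{"tx": 0, "ty": 0, "tz": 0.35, "ax": 0, "ay": 0, "az": 0.108}, {"tx": 0, "ty": 0, "tz": 0.35, "ax": 0, "ay": 0, "az": 0.108}, {"tx": 0, "ty": 0, "tz": 0.35, "ax": 0, "ay": 0, "az": 0.108}, {"tx": 0, "ty": 0, "tz": 0.35, "ax": 0, "ay": 0, "az": 0.108}, {"tx": 0, "ty": 0, "tz": 0, "ax": 0, "ay": 0, "az": 0}])

```text
clock: 17.3
eef_pos: [381.2, 100.7, 164.5]
tcp_rot: [3.141, 0.001, 0.001]
contact_force: [-0.2, 0.7, 0.1]
opening: 0.495
grasp_force: 0.0
```

Emit:
step_arm(moves=[{"tx": 0.625, "ty": 0.924, "tz": 0, "ax": 0, "ay": 0, "az": 0}, {"tx": 0.625, "ty": 0.924, "tz": 0, "ax": 0, "ay": 0, "az": 0}, {"tx": 0.625, "ty": 0.924, "tz": 0, "ax": 0, "ay": 0, "az": 0}, {"tx": 0.625, "ty": 0.924, "tz": 0, "ax": 0, "ay": 0, "az": 0}, {"tx": 0.625, "ty": 0.924, "tz": 0, "ax": 0, "ay": 0, "az": 0}])

```text
clock: 17.92
eef_pos: [460.3, -15.3, 165.3]
tcp_rot: [3.141, -0.001, 0.004]
contact_force: [0.7, 0.4, 0.1]
opening: 0.491
grasp_force: 0.0
```

Emit:
step_arm(moves=[{"tx": 0.625, "ty": 0.924, "tz": 0, "ax": 0, "ay": 0, "az": 0}, {"tx": 0.625, "ty": 0.924, "tz": 0, "ax": 0, "ay": 0, "az": 0}, {"tx": 0.625, "ty": 0.924, "tz": 0, "ax": 0, "ay": 0, "az": 0}, {"tx": 0.625, "ty": 0.924, "tz": 0, "ax": 0, "ay": 0, "az": 0}, {"tx": 0.625, "ty": 0.924, "tz": 0, "ax": 0, "ay": 0, "az": 0}])

```text
clock: 18.55
eef_pos: [538.2, -130.9, 165.3]
tcp_rot: [3.141, -0.0, 0.004]
contact_force: [0.2, 0.6, 0.5]
opening: 0.495
grasp_force: 0.0
```

Emit:
step_arm(moves=[{"tx": 0, "ty": 0, "tz": 0, "ax": 0, "ay": 0, "az": 0}])

```text
clock: 18.68
eef_pos: [538.8, -131.3, 165.3]
tcp_rot: [3.141, -0.001, 0.002]
contact_force: [-0.8, 0.3, -0.6]
opening: 0.496
grasp_force: 0.0
```

Emit:
step_arm(moves=[{"tx": -0.1, "ty": -0.16, "tz": 1, "ax": 0, "ay": 0, "az": 0}, {"tx": 0, "ty": 0, "tz": 1, "ax": 0, "ay": 0, "az": 0}, {"tx": 0, "ty": 0, "tz": 0.8, "ax": 0, "ay": 0, "az": 0}, {"tx": 0, "ty": 0, "tz": 0.6, "ax": 0, "ay": 0, "az": 0}, {"tx": 0, "ty": 0, "tz": 0.3, "ax": 0, "ay": 0, "az": 0}])

```text
clock: 19.3
eef_pos: [534.9, -125.4, 71.6]
tcp_rot: [-3.141, 0.001, 0.001]
contact_force: [0.2, -0.1, -0.4]
opening: 0.498
grasp_force: 0.0
```

Emit:
step_arm(moves=[{"tx": 0, "ty": 0, "tz": 0.3, "ax": 0, "ay": 0, "az": 0}, {"tx": 0, "ty": 0, "tz": 0.25, "ax": 0, "ay": 0, "az": 0}, {"tx": 0, "ty": 0, "tz": 0.2, "ax": 0, "ay": 0, "az": 0}])

```text
clock: 19.68
eef_pos: [542.1, -125.9, 59.0]
tcp_rot: [3.141, -0.013, -0.002]
contact_force: [-0.6, 9.8, 84.5]
opening: 0.495
grasp_force: 34.0
```

Emit:
step_arm(moves=[{"tx": 0, "ty": 0, "tz": 0, "ax": 0, "ay": 0, "az": 0}, {"tx": 0, "ty": 0, "tz": 0, "ax": 0, "ay": 0, "az": 0}, {"tx": 0, "ty": 0, "tz": 0, "ax": 0, "ay": 0, "az": 0}], gripper=0.2, newtons=40)

```text
clock: 20.05
eef_pos: [541.1, -126.4, 58.1]
tcp_rot: [3.14, -0.012, -0.001]
contact_force: [0.6, 3.3, 38.5]
opening: 0.345
grasp_force: 41.3
```

Emit:
step_arm(moves=[{"tx": -0.05, "ty": 0, "tz": -0.4, "ax": 0, "ay": 0, "az": 0}, {"tx": 0, "ty": 0, "tz": -0.4, "ax": 0, "ay": 0, "az": 0}, {"tx": 0, "ty": 0, "tz": -1, "ax": 0, "ay": 0, "az": 0}, {"tx": 0, "ty": 0, "tz": -1, "ax": 0, "ay": 0, "az": 0}, {"tx": 0, "ty": 0, "tz": -1, "ax": 0, "ay": 0, "az": 0}])

```text
clock: 20.68
eef_pos: [533.7, -125.6, 148.9]
tcp_rot: [-3.141, 0.001, -0.0]
contact_force: [0.6, 0.6, 0.4]
opening: 0.348
grasp_force: 39.2
```

Emit:
step_arm(moves=[{"tx": 0, "ty": 0, "tz": -0.7, "ax": 0, "ay": 0, "az": 0}, {"tx": -0.4, "ty": -1, "tz": 0, "ax": 0, "ay": 0, "az": 0}, {"tx": -0.4, "ty": -1, "tz": 0, "ax": 0, "ay": 0, "az": 0}, {"tx": -0.4, "ty": -1, "tz": 0, "ax": 0, "ay": 0, "az": 0}, {"tx": -0.4, "ty": -1, "tz": 0, "ax": 0, "ay": 0, "az": 0}])

```text
clock: 21.3
eef_pos: [493.5, -24.9, 165.6]
tcp_rot: [-3.142, 0.001, -0.0]
contact_force: [0.2, -0.0, 0.1]
opening: 0.345
grasp_force: 39.2
```

Emit:
step_arm(moves=[{"tx": -0.2, "ty": -1, "tz": 0, "ax": 0, "ay": 0, "az": 0}, {"tx": 0, "ty": -1, "tz": 0, "ax": 0, "ay": 0, "az": 0}, {"tx": 0, "ty": -1, "tz": 0, "ax": 0, "ay": 0, "az": 0}, {"tx": 0, "ty": -1, "tz": 0, "ax": 0, "ay": 0, "az": 0}, {"tx": 0, "ty": -1, "tz": 0, "ax": 0, "ay": 0, "az": 0}])

```text
clock: 21.92
eef_pos: [488.9, 100.1, 165.7]
tcp_rot: [3.141, 0.001, -0.0]
contact_force: [-0.6, -0.7, -0.0]
opening: 0.347
grasp_force: 39.2
```

```bash
python3 chk.py 3; python3 ris.py; python3 - <<'E'
from h import *
p,d=grab('side');np.savez('side3.npz',p=p,d=d)
I=cv2.imread('pics/chk3.png')
cv2.imwrite('pics/dr3.png',np.hstack([cv2.resize(I[180:285,290:430],(400,300),interpolation=cv2.INTER_CUBIC),cv2.resize(p[...,::-1][120:270,220:420],(400,300))]))
E
```

```text
tin 53 ((465.3218078613281, 73.0384521484375), 30.9613094329834) [454.9712825   87.45022541  56.10779805]
[489.08316112 102.2245021  165.74574176] [-3.14051154e+00  2.20366495e-04 -1.34818875e-04] [2.02342585e-01 2.73368278e-01 1.98105653e+00 1.42313869e-03
 8.87166801e-01 1.77237498e+00] 21.975 0.3450927654712513
[368. 214.] 106 c [ 546.3 -190.2] size [33.1 51.7] area 25.2 ang 88.6 ztop 58.6 -> 36.6
[384. 216.] 100 c [ 540.4 -251.1] size [29.4 54.9] area 24.0 ang 87.5 ztop 53.1 -> 31.1
[401. 216.] 85 c [ 537.6 -312.7] size [29.8 51.9] area 20.4 ang 87.7 ztop 53.3 -> 31.3
[349. 232.] 101 c [ 481.9 -121.3] size [36.2 51.1] area 24.0 ang 88.4 ztop 58.8 -> 36.8
[367. 233.] 78 c [ 477.7 -186.8] size [29.3 51.3] area 18.7 ang 87.5 ztop 53.5 -> 31.5
[400. 234.] 72 c [ 472.7 -308.3] size [23.4 52.8] area 17.4 ang 83.9 ztop 47.1 -> 25.1
front top 315 c [ 422.9 -215.5] size [299.4  20.2] ang 87.5 mean [ 420.6 -214.8   86.3] zmed 86.4
bar 94 c [ 377.5 -213.6] size [125.6  10.7] ang 89.3 mean [ 377.1 -221.1   66.7] zmed 66.9
cab front x [581.60409026 582.9487017 ]
```

View pics/dr3.png

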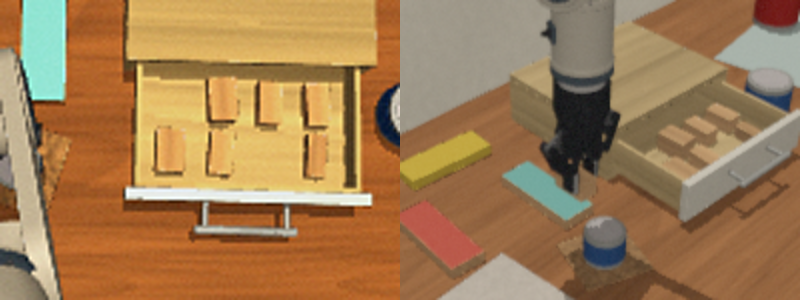

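```bash
python3 - <<'E'
from h import *
f=np.load('side3.npz');P=cloud('side',f['d']);t=r.sense()['eef_pos']
P=P-[0,7,-1.8]
m=(abs(P[...,0]-t[0])<60)&(abs(P[...,1]-t[1])<70)&(P[...,2]>100)&(P[...,2]<190)
v=f['p'].max(-1);dark=m&(v<70);lt=m&(v>=90)
for nme,k in(('dark',dark),('light',lt)):
    q=P[k]-t;print(nme,len(q))
    for a in range(-60,25,6):
        s=q[(q[:,2]>=a)&(q[:,2]<a+6)]
        if len(s):print(a,len(s),np.round(s.min(0)),np.round(s.max(0)))
print(t)
E
```

```text
dark 112
-18 4 [ -6.  19. -15.] [  2.  24. -12.]
-12 9 [ -7.  20. -11.] [ 5. 29. -6.]
-6 10 [ -9. -24.  -4.] [ 4. 27. -0.]
0 23 [-11. -24.   0.] [11. 27.  5.]
6 22 [-10. -23.   7.] [13. 28. 12.]
12 13 [-10. -32.  13.] [ 7. 27. 18.]
18 27 [-13. -38.  18.] [10. 40. 24.]
24 4 [-11. -41.  24.] [-2. 43. 24.]
light 185
-42 4 [-15. -15. -38.] [ 24.  12. -37.]
-36 26 [-17. -14. -35.] [ 33.  15. -30.]
-30 19 [-17. -13. -30.] [ 34.  14. -24.]
-24 27 [-18. -14. -24.] [ 36.  21. -18.]
-18 22 [-18. -27. -18.] [ 34.  24. -12.]
-12 46 [-19. -19. -12.] [38. 20. -6.]
-6 32 [-17. -17.  -6.] [33. 21. -3.]
0 4 [-11.  16.   0.] [-9. 22.  5.]
6 5 [-11. -22.   6.] [-7. 22. 12.]
[488.99940263 100.94137678 165.69020508]
```

The riser sits with its top at the grasp point, about 9 mm ahead in x. What pressed on the way down was most likely the finger knuckles on the drawer's side wall, so I'll bias away from the walls next time. Placing A at (391,245).

Emit:
step_arm(moves=[{"tx": -0.713, "ty": -0.96, "tz": 0, "ax": 0, "ay": 0, "az": 0}, {"tx": -0.713, "ty": -0.96, "tz": 0, "ax": 0, "ay": 0, "az": 0}, {"tx": -0.713, "ty": -0.96, "tz": 0, "ax": 0, "ay": 0, "az": 0}, {"tx": -0.713, "ty": -0.96, "tz": 0, "ax": 0, "ay": 0, "az": 0}, {"tx": -0.713, "ty": -0.96, "tz": 0.5, "ax": 0, "ay": 0, "az": 0}])

```text
clock: 22.65
eef_pos: [400.1, 219.6, 153.8]
tcp_rot: [-3.141, -0.001, -0.0]
contact_force: [0.9, -0.3, -0.5]
opening: 0.344
grasp_force: 39.2
```

Emit:
step_arm(moves=[{"tx": -0.713, "ty": -0.96, "tz": 0.8, "ax": 0, "ay": 0, "az": 0}, {"tx": 0, "ty": 0, "tz": 1, "ax": 0, "ay": 0, "az": 0}, {"tx": 0, "ty": 0, "tz": 1, "ax": 0, "ay": 0, "az": 0}, {"tx": 0, "ty": 0, "tz": 0.8, "ax": 0, "ay": 0, "az": 0}, {"tx": 0, "ty": 0, "tz": 0.5, "ax": 0, "ay": 0, "az": 0}])

```text
clock: 23.28
eef_pos: [382.0, 242.6, 49.9]
tcp_rot: [3.141, 0.001, -0.0]
contact_force: [-0.1, 0.3, -0.5]
opening: 0.346
grasp_force: 39.2
```

Emit:
step_arm(moves=[{"tx": 0, "ty": 0, "tz": 0.2, "ax": 0, "ay": 0, "az": 0}, {"tx": 0, "ty": 0, "tz": 0.1, "ax": 0, "ay": 0, "az": 0}, {"tx": 0, "ty": 0, "tz": 0.08, "ax": 0, "ay": 0, "az": 0}, {"tx": 0, "ty": 0, "tz": 0, "ax": 0, "ay": 0, "az": 0}])

```text
clock: 23.78
eef_pos: [382.5, 243.5, 41.6]
tcp_rot: [-3.141, -0.0, -0.0]
contact_force: [0.6, 0.5, -0.3]
opening: 0.347
grasp_force: 39.2
```

Emit:
step_arm(moves=[{"tx": 0, "ty": 0, "tz": 0.06, "ax": 0, "ay": 0, "az": 0}, {"tx": 0, "ty": 0, "tz": 0.04, "ax": 0, "ay": 0, "az": 0}, {"tx": 0, "ty": 0, "tz": 0, "ax": 0, "ay": 0, "az": 0}])

```text
clock: 24.15
eef_pos: [382.3, 243.5, 39.4]
tcp_rot: [-3.141, -0.0, -0.0]
contact_force: [-2.8, -1.0, 12.4]
opening: 0.351
grasp_force: 40.4
```

Emit:
step_arm(moves=[{"tx": 0, "ty": 0, "tz": 0, "ax": 0, "ay": 0, "az": 0}, {"tx": 0, "ty": 0, "tz": 0, "ax": 0, "ay": 0, "az": 0}, {"tx": 0, "ty": 0, "tz": -0.4, "ax": 0, "ay": 0, "az": 0}, {"tx": 0, "ty": 0, "tz": -1, "ax": 0, "ay": 0, "az": 0}, {"tx": 0, "ty": 0, "tz": -1, "ax": 0, "ay": 0, "az": 0}], gripper=0.47)

```text
clock: 24.78
eef_pos: [382.1, 243.3, 99.8]
tcp_rot: [3.141, 0.0, -0.0]
contact_force: [-0.7, -0.4, 0.7]
opening: 0.471
grasp_force: 0.0
```

Emit:
step_arm(moves=[{"tx": 0, "ty": 0, "tz": -1, "ax": 0, "ay": 0, "az": 0}, {"tx": 0, "ty": 0, "tz": -1, "ax": 0, "ay": 0, "az": 0}, {"tx": 0, "ty": 0, "tz": -0.6, "ax": 0, "ay": 0, "az": 0}, {"tx": 0, "ty": 0, "tz": 0, "ax": 0, "ay": 0, "az": 0}])

```text
clock: 25.28
eef_pos: [382.8, 243.7, 164.8]
tcp_rot: [-3.14, -0.002, -0.0]
contact_force: [0.3, 0.3, 0.0]
opening: 0.472
grasp_force: 0.0
```

Emit:
step_arm(moves=[{"tx": 0.3, "ty": 0.99, "tz": 0, "ax": 0, "ay": 0, "az": 0}, {"tx": 0.3, "ty": 0.99, "tz": 0, "ax": 0, "ay": 0, "az": 0}, {"tx": 0.3, "ty": 0.99, "tz": 0, "ax": 0, "ay": 0, "az": 0}, {"tx": 0.3, "ty": 0.99, "tz": 0, "ax": 0, "ay": 0, "az": 0}, {"tx": 0.3, "ty": 0.99, "tz": 0, "ax": 0, "ay": 0, "az": 0}])

```text
clock: 25.9
eef_pos: [419.3, 118.7, 162.8]
tcp_rot: [3.141, 0.002, -0.0]
contact_force: [0.2, 0.1, 1.1]
opening: 0.468
grasp_force: 0.0
```

Emit:
step_arm(moves=[{"tx": 0.3, "ty": 0.99, "tz": 0, "ax": 0, "ay": 0, "az": 0}, {"tx": 0.3, "ty": 0.99, "tz": 0, "ax": 0, "ay": 0, "az": 0}, {"tx": 0.3, "ty": 0.99, "tz": 0, "ax": 0, "ay": 0, "az": 0}, {"tx": 0.3, "ty": 0.99, "tz": 0, "ax": 0, "ay": 0, "az": 0}, {"tx": 0.3, "ty": 0.99, "tz": 0, "ax": 0, "ay": 0, "az": 0}])

```text
clock: 26.52
eef_pos: [456.8, -5.0, 162.7]
tcp_rot: [-3.142, 0.002, -0.0]
contact_force: [-0.1, 0.1, -0.0]
opening: 0.472
grasp_force: 0.0
```

Emit:
step_arm(moves=[{"tx": 0.3, "ty": 0.99, "tz": 0, "ax": 0, "ay": 0, "az": 0}, {"tx": 0.3, "ty": 0.99, "tz": 0, "ax": 0, "ay": 0, "az": 0}, {"tx": 0.3, "ty": 0.99, "tz": 0, "ax": 0, "ay": 0, "az": 0}, {"tx": 0.3, "ty": 0.99, "tz": 0, "ax": 0, "ay": 0, "az": 0}, {"tx": 0.3, "ty": 0.99, "tz": 0, "ax": 0, "ay": 0, "az": 0}])

```text
clock: 27.15
eef_pos: [494.2, -128.6, 162.5]
tcp_rot: [-3.141, 0.002, -0.0]
contact_force: [-0.0, -0.2, 0.5]
opening: 0.473
grasp_force: 0.0
```

Emit:
step_arm(moves=[{"tx": 0.3, "ty": 0.99, "tz": 0, "ax": 0, "ay": 0, "az": 0}, {"tx": 0.3, "ty": 0.99, "tz": 0, "ax": 0, "ay": 0, "az": 0}, {"tx": 0.3, "ty": 0.99, "tz": 0, "ax": 0, "ay": 0, "az": 0}, {"tx": 0.3, "ty": 0.99, "tz": 0, "ax": 0, "ay": 0, "az": 0}, {"tx": 0.3, "ty": 0.99, "tz": 0, "ax": 0, "ay": 0, "az": 0}])

```text
clock: 27.78
eef_pos: [532.3, -252.8, 163.1]
tcp_rot: [-3.141, 0.001, -0.0]
contact_force: [0.5, 0.0, -0.4]
opening: 0.47
grasp_force: 0.0
```

Emit:
step_arm(moves=[{"tx": 0, "ty": 0, "tz": 1, "ax": 0, "ay": 0, "az": 0}, {"tx": 0, "ty": 0, "tz": 1, "ax": 0, "ay": 0, "az": 0}, {"tx": 0, "ty": 0, "tz": 0, "ax": 0, "ay": 0, "az": 0}])

```text
clock: 28.15
eef_pos: [531.0, -251.6, 111.9]
tcp_rot: [-3.14, 0.004, -0.0]
contact_force: [0.1, 0.9, -0.6]
opening: 0.473
grasp_force: 0.0
```

```bash
python3 - <<'E'
from h import *
f=[grab('side'),grab('top')];p,d=f[0];q,e=f[1]
np.savez('s4.npz',p=p,d=d)
P=cloud('top',e);m=(abs(P[...,2]-33)<4)&(abs(P[...,0]-391)<60)&(abs(P[...,1]-245)<60);rect(P,m,'riser A')
cv2.imwrite('pics/b4.png',np.hstack([cv2.resize(p[...,::-1][110:230,300:460],(400,300),interpolation=cv2.INTER_CUBIC),cv2.resize(q[...,::-1][170:290,310:470],(400,300))]))
E
```

```text
riser A 100 c [392.2 242.6] size [30.1 50.7] ang 89.4 mean [391.5 241.   33.1] zmed 33.0
```

View pics/b4.png

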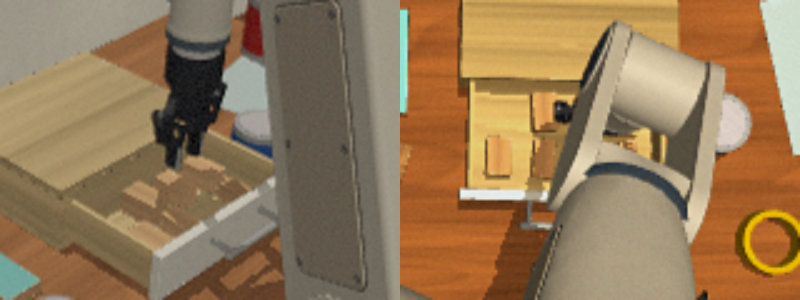

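Emit:
step_arm(moves=[{"tx": 0, "ty": 0, "tz": 0.8, "ax": 0, "ay": 0, "az": 0}, {"tx": 0, "ty": 0, "tz": 0.6, "ax": 0, "ay": 0, "az": 0}, {"tx": 0, "ty": 0, "tz": 0.4, "ax": 0, "ay": 0, "az": 0}, {"tx": 0, "ty": 0, "tz": 0.2, "ax": 0, "ay": 0, "az": 0}, {"tx": 0, "ty": 0, "tz": 0.2, "ax": 0, "ay": 0, "az": 0}])

```text
clock: 28.88
eef_pos: [532.4, -251.8, 58.8]
tcp_rot: [3.141, -0.0, -0.0]
contact_force: [0.3, -0.4, 0.6]
opening: 0.474
grasp_force: 0.0
```

Emit:
step_arm(moves=[{"tx": 0, "ty": 0, "tz": 0, "ax": 0, "ay": 0, "az": 0}, {"tx": 0, "ty": 0, "tz": 0, "ax": 0, "ay": 0, "az": 0}, {"tx": 0, "ty": 0, "tz": 0, "ax": 0, "ay": 0, "az": 0}], gripper=0.2, newtons=40)

```text
clock: 29.25
eef_pos: [532.3, -251.7, 59.0]
tcp_rot: [3.141, -0.0, -0.0]
contact_force: [-0.2, -0.4, -0.6]
opening: 0.346
grasp_force: 38.8
```

Emit:
step_arm(moves=[{"tx": 0, "ty": 0, "tz": -0.4, "ax": 0, "ay": 0, "az": 0}, {"tx": 0, "ty": 0, "tz": -1, "ax": 0, "ay": 0, "az": 0}, {"tx": 0, "ty": 0, "tz": -1, "ax": 0, "ay": 0, "az": 0}, {"tx": 0, "ty": 0, "tz": -1, "ax": 0, "ay": 0, "az": 0}, {"tx": 0, "ty": 0, "tz": -1, "ax": 0, "ay": 0, "az": 0}])

```text
clock: 29.88
eef_pos: [532.2, -251.7, 170.5]
tcp_rot: [3.141, -0.001, -0.0]
contact_force: [0.8, 0.9, -0.6]
opening: 0.342
grasp_force: 38.8
```

Emit:
step_arm(moves=[{"tx": -0.1, "ty": -0.99, "tz": 0, "ax": 0, "ay": 0, "az": 0}, {"tx": -0.1, "ty": -0.99, "tz": 0, "ax": 0, "ay": 0, "az": 0}, {"tx": -0.1, "ty": -0.99, "tz": 0, "ax": 0, "ay": 0, "az": 0}, {"tx": -0.1, "ty": -0.99, "tz": 0, "ax": 0, "ay": 0, "az": 0}, {"tx": -0.1, "ty": -0.99, "tz": 0, "ax": 0, "ay": 0, "az": 0}])

```text
clock: 30.5
eef_pos: [518.5, -125.7, 168.0]
tcp_rot: [-3.141, 0.002, 0.0]
contact_force: [-0.3, -0.3, -0.5]
opening: 0.344
grasp_force: 38.9
```

Emit:
step_arm(moves=[{"tx": -0.1, "ty": -0.99, "tz": 0, "ax": 0, "ay": 0, "az": 0}, {"tx": -0.1, "ty": -0.99, "tz": 0, "ax": 0, "ay": 0, "az": 0}, {"tx": -0.1, "ty": -0.99, "tz": 0, "ax": 0, "ay": 0, "az": 0}, {"tx": -0.1, "ty": -0.99, "tz": 0, "ax": 0, "ay": 0, "az": 0}, {"tx": -0.1, "ty": -0.99, "tz": 0, "ax": 0, "ay": 0, "az": 0}])

```text
clock: 31.12
eef_pos: [505.7, -2.3, 168.0]
tcp_rot: [-3.141, 0.002, 0.0]
contact_force: [0.5, -0.0, -0.5]
opening: 0.349
grasp_force: 38.9
```

Emit:
step_arm(moves=[{"tx": -0.1, "ty": -0.99, "tz": 0, "ax": 0, "ay": 0, "az": 0}, {"tx": -0.1, "ty": -0.99, "tz": 0, "ax": 0, "ay": 0, "az": 0}, {"tx": -0.1, "ty": -0.99, "tz": 0, "ax": 0, "ay": 0, "az": 0}, {"tx": -0.1, "ty": -0.99, "tz": 0, "ax": 0, "ay": 0, "az": 0}, {"tx": -0.1, "ty": -0.99, "tz": 0, "ax": 0, "ay": 0, "az": 0}])

```text
clock: 31.75
eef_pos: [493.0, 121.1, 168.0]
tcp_rot: [3.141, 0.002, 0.0]
contact_force: [0.3, 0.6, -0.2]
opening: 0.347
grasp_force: 38.9
```

Emit:
step_arm(moves=[{"tx": -0.1, "ty": -0.99, "tz": 0, "ax": 0, "ay": 0, "az": 0}, {"tx": -0.1, "ty": -0.99, "tz": 0, "ax": 0, "ay": 0, "az": 0}, {"tx": -0.1, "ty": -0.99, "tz": 0, "ax": 0, "ay": 0, "az": 0}, {"tx": -0.1, "ty": -0.99, "tz": 0.3, "ax": 0, "ay": 0, "az": 0}, {"tx": -0.1, "ty": -0.99, "tz": 0.6, "ax": 0, "ay": 0, "az": 0}])

```text
clock: 32.38
eef_pos: [480.9, 244.8, 145.8]
tcp_rot: [-3.141, 0.0, 0.0]
contact_force: [0.1, -0.0, -0.1]
opening: 0.342
grasp_force: 38.9
```

Emit:
step_arm(moves=[{"tx": 0, "ty": 0, "tz": 1, "ax": 0, "ay": 0, "az": 0}, {"tx": 0, "ty": 0, "tz": 1, "ax": 0, "ay": 0, "az": 0}, {"tx": 0, "ty": 0, "tz": 1, "ax": 0, "ay": 0, "az": 0}, {"tx": 0, "ty": 0, "tz": 0.8, "ax": 0, "ay": 0, "az": 0}, {"tx": 0, "ty": 0, "tz": 0.2, "ax": 0, "ay": 0, "az": 0}])

```text
clock: 33.0
eef_pos: [480.0, 243.3, 44.7]
tcp_rot: [3.14, 0.003, 0.0]
contact_force: [-0.3, 1.1, -0.7]
opening: 0.345
grasp_force: 38.9
```

Emit:
step_arm(moves=[{"tx": 0.1, "ty": 0, "tz": 0.1, "ax": 0, "ay": 0, "az": 0}, {"tx": 0, "ty": 0, "tz": 0.06, "ax": 0, "ay": 0, "az": 0}, {"tx": 0, "ty": 0, "tz": 0.03, "ax": 0, "ay": 0, "az": 0}, {"tx": 0, "ty": 0, "tz": 0, "ax": 0, "ay": 0, "az": 0}])

```text
clock: 33.5
eef_pos: [484.9, 243.4, 41.9]
tcp_rot: [-3.141, -0.0, -0.0]
contact_force: [0.0, 0.5, -0.8]
opening: 0.339
grasp_force: 38.9
```

Emit:
step_arm(moves=[{"tx": 0, "ty": 0, "tz": 0, "ax": 0, "ay": 0, "az": 0}, {"tx": 0, "ty": 0, "tz": 0, "ax": 0, "ay": 0, "az": 0}, {"tx": 0, "ty": 0, "tz": -0.4, "ax": 0, "ay": 0, "az": 0}, {"tx": 0, "ty": 0, "tz": -1, "ax": 0, "ay": 0, "az": 0}, {"tx": 0, "ty": 0, "tz": -1, "ax": 0, "ay": 0, "az": 0}], gripper=0.47)

```text
clock: 34.12
eef_pos: [484.7, 243.4, 102.7]
tcp_rot: [3.142, 0.0, -0.0]
contact_force: [0.2, -0.5, 0.1]
opening: 0.47
grasp_force: 0.0
```

Emit:
step_arm(moves=[{"tx": 0, "ty": 0, "tz": -1, "ax": 0, "ay": 0, "az": 0}, {"tx": 0, "ty": 0, "tz": -1, "ax": 0, "ay": 0, "az": 0}, {"tx": 0, "ty": 0.9, "tz": -0.6, "ax": 0, "ay": 0, "az": 0}, {"tx": 0, "ty": 1, "tz": 0, "ax": 0, "ay": 0, "az": 0}, {"tx": 0, "ty": 1, "tz": 0, "ax": 0, "ay": 0, "az": 0}])

```text
clock: 34.75
eef_pos: [484.9, 170.3, 167.6]
tcp_rot: [-3.141, -0.001, 0.0]
contact_force: [0.3, -0.4, -0.1]
opening: 0.471
grasp_force: 0.0
```

Emit:
step_arm(moves=[{"tx": 0, "ty": 1, "tz": 0, "ax": 0, "ay": 0, "az": 0}, {"tx": 0, "ty": 1, "tz": 0, "ax": 0, "ay": 0, "az": 0}, {"tx": 0, "ty": 1, "tz": 0, "ax": 0, "ay": 0, "az": 0}, {"tx": 0, "ty": 1, "tz": 0, "ax": 0, "ay": 0, "az": 0}, {"tx": 0, "ty": 1, "tz": 0, "ax": 0, "ay": 0, "az": 0}])

```text
clock: 35.38
eef_pos: [484.7, 45.1, 167.2]
tcp_rot: [-3.142, -0.001, -0.0]
contact_force: [-0.6, -0.3, 0.4]
opening: 0.473
grasp_force: 0.0
```

Emit:
step_arm(moves=[{"tx": 0, "ty": 1, "tz": 0, "ax": 0, "ay": 0, "az": 0}, {"tx": 0, "ty": 1, "tz": 0, "ax": 0, "ay": 0, "az": 0}, {"tx": 0, "ty": 1, "tz": 0, "ax": 0, "ay": 0, "az": 0}, {"tx": 0, "ty": 1, "tz": 0, "ax": 0, "ay": 0, "az": 0}, {"tx": 0, "ty": 1, "tz": 0, "ax": 0, "ay": 0, "az": 0}])

```text
clock: 36.0
eef_pos: [484.7, -80.0, 167.3]
tcp_rot: [3.141, -0.001, -0.0]
contact_force: [-0.8, -0.2, 0.4]
opening: 0.467
grasp_force: 0.0
```

Emit:
step_arm(moves=[{"tx": 0, "ty": 1, "tz": 0, "ax": 0, "ay": 0, "az": 0}, {"tx": 0, "ty": 1, "tz": 0, "ax": 0, "ay": 0, "az": 0}, {"tx": 0, "ty": 1, "tz": 0, "ax": 0, "ay": 0, "az": 0}, {"tx": 0, "ty": 1, "tz": 0, "ax": 0, "ay": 0, "az": 0}, {"tx": 0, "ty": 0, "tz": 0, "ax": 0, "ay": 0, "az": 0}])

```text
clock: 36.62
eef_pos: [484.8, -180.3, 167.2]
tcp_rot: [3.141, -0.001, -0.002]
contact_force: [0.1, -0.1, 0.4]
opening: 0.471
grasp_force: 0.0
```

Emit:
step_arm(moves=[{"tx": -0.28, "ty": 0.26, "tz": 1, "ax": 0, "ay": 0, "az": 0}, {"tx": 0, "ty": 0, "tz": 1, "ax": 0, "ay": 0, "az": 0}, {"tx": 0, "ty": 0, "tz": 1, "ax": 0, "ay": 0, "az": 0}, {"tx": 0, "ty": 0, "tz": 0.6, "ax": 0, "ay": 0, "az": 0}, {"tx": 0, "ty": 0, "tz": 0.3, "ax": 0, "ay": 0, "az": 0}])

```text
clock: 37.25
eef_pos: [477.6, -185.1, 68.6]
tcp_rot: [-3.141, 0.001, 0.0]
contact_force: [-0.2, -0.6, -0.6]
opening: 0.47
grasp_force: 0.0
```

Emit:
step_arm(moves=[{"tx": 0, "ty": 0, "tz": 0.25, "ax": 0, "ay": 0, "az": 0}, {"tx": 0, "ty": 0, "tz": 0.2, "ax": 0, "ay": 0, "az": 0}, {"tx": 0, "ty": 0, "tz": 0, "ax": 0, "ay": 0, "az": 0}])

```text
clock: 37.62
eef_pos: [477.7, -185.6, 57.8]
tcp_rot: [-3.142, 0.0, -0.0]
contact_force: [0.7, -0.1, -1.0]
opening: 0.468
grasp_force: 0.0
```

Emit:
step_arm(moves=[{"tx": 0, "ty": 0, "tz": 0, "ax": 0, "ay": 0, "az": 0}, {"tx": 0, "ty": 0, "tz": 0, "ax": 0, "ay": 0, "az": 0}, {"tx": 0, "ty": 0, "tz": 0, "ax": 0, "ay": 0, "az": 0}], gripper=0.2, newtons=40)

```text
clock: 38.0
eef_pos: [478.1, -185.8, 58.2]
tcp_rot: [3.141, -0.001, -0.0]
contact_force: [-0.0, -0.1, 6.0]
opening: 0.348
grasp_force: 38.8
```

Emit:
step_arm(moves=[{"tx": 0, "ty": 0, "tz": -0.4, "ax": 0, "ay": 0, "az": 0}, {"tx": 0, "ty": 0, "tz": -1, "ax": 0, "ay": 0, "az": 0}, {"tx": 0, "ty": 0, "tz": -1, "ax": 0, "ay": 0, "az": 0}, {"tx": 0, "ty": 0, "tz": -1, "ax": 0, "ay": 0, "az": 0}, {"tx": 0, "ty": 0, "tz": -1, "ax": 0, "ay": 0, "az": 0}])

```text
clock: 38.62
eef_pos: [477.4, -185.5, 169.0]
tcp_rot: [-3.142, 0.0, -0.0]
contact_force: [-0.0, 0.9, -1.1]
opening: 0.346
grasp_force: 38.3
```

Emit:
step_arm(moves=[{"tx": -0.17, "ty": -1, "tz": 0, "ax": 0, "ay": 0, "az": 0}, {"tx": -0.17, "ty": -1, "tz": 0, "ax": 0, "ay": 0, "az": 0}, {"tx": -0.17, "ty": -1, "tz": 0, "ax": 0, "ay": 0, "az": 0}, {"tx": -0.17, "ty": -1, "tz": 0, "ax": 0, "ay": 0, "az": 0}, {"tx": -0.17, "ty": -1, "tz": 0, "ax": 0, "ay": 0, "az": 0}])

```text
clock: 39.25
eef_pos: [456.0, -59.8, 168.2]
tcp_rot: [-3.142, -0.0, -0.0]
contact_force: [0.4, -0.6, -0.7]
opening: 0.347
grasp_force: 38.3
```

Emit:
step_arm(moves=[{"tx": -0.17, "ty": -1, "tz": 0, "ax": 0, "ay": 0, "az": 0}, {"tx": -0.17, "ty": -1, "tz": 0, "ax": 0, "ay": 0, "az": 0}, {"tx": -0.17, "ty": -1, "tz": 0, "ax": 0, "ay": 0, "az": 0}, {"tx": -0.17, "ty": -1, "tz": 0, "ax": 0, "ay": 0, "az": 0}, {"tx": -0.17, "ty": -1, "tz": 0, "ax": 0, "ay": 0, "az": 0}])

```text
clock: 39.88
eef_pos: [434.8, 65.1, 168.2]
tcp_rot: [3.142, -0.0, -0.0]
contact_force: [1.0, -0.2, -0.4]
opening: 0.35
grasp_force: 38.3
```

Emit:
step_arm(moves=[{"tx": -0.17, "ty": -1, "tz": 0, "ax": 0, "ay": 0, "az": 0}, {"tx": -0.17, "ty": -1, "tz": 0, "ax": 0, "ay": 0, "az": 0}, {"tx": -0.17, "ty": -1, "tz": 0, "ax": 0, "ay": 0, "az": 0}, {"tx": -0.17, "ty": -1, "tz": 0, "ax": 0, "ay": 0, "az": 0}, {"tx": -0.17, "ty": -1, "tz": 0, "ax": 0, "ay": 0, "az": 0}])

```text
clock: 40.5
eef_pos: [413.6, 190.1, 168.2]
tcp_rot: [-3.142, -0.0, -0.0]
contact_force: [-0.2, -0.1, -0.3]
opening: 0.352
grasp_force: 38.3
```

Emit:
step_arm(moves=[{"tx": -0.17, "ty": -1, "tz": 0, "ax": 0, "ay": 0, "az": 0}, {"tx": -0.17, "ty": -1, "tz": 0, "ax": 0, "ay": 0, "az": 0}, {"tx": -0.17, "ty": -1, "tz": 0, "ax": 0, "ay": 0, "az": 0}, {"tx": -0.17, "ty": -1, "tz": 0, "ax": 0, "ay": 0, "az": 0}, {"tx": -0.17, "ty": -1, "tz": 0, "ax": 0, "ay": 0, "az": 0}])

```text
clock: 41.12
eef_pos: [392.4, 315.1, 168.2]
tcp_rot: [3.141, 0.0, -0.0]
contact_force: [-0.2, -0.3, 0.2]
opening: 0.351
grasp_force: 38.3
```

Emit:
step_arm(moves=[{"tx": 0, "ty": -1, "tz": 0.5, "ax": 0, "ay": 0, "az": 0}, {"tx": 0, "ty": -0.2, "tz": 1, "ax": 0, "ay": 0, "az": 0}, {"tx": 0, "ty": 0, "tz": 1, "ax": 0, "ay": 0, "az": 0}, {"tx": 0, "ty": 0, "tz": 1, "ax": 0, "ay": 0, "az": 0}, {"tx": 0, "ty": 0, "tz": 1, "ax": 0, "ay": 0, "az": 0}])

```text
clock: 41.75
eef_pos: [392.7, 344.4, 54.9]
tcp_rot: [-3.142, -0.0, -0.0]
contact_force: [-0.8, 0.2, 0.1]
opening: 0.344
grasp_force: 38.3
```

Emit:
step_arm(moves=[{"tx": 0, "ty": 0, "tz": 0.3, "ax": 0, "ay": 0, "az": 0}, {"tx": 0, "ty": 0, "tz": 0.15, "ax": 0, "ay": 0, "az": 0}, {"tx": 0, "ty": 0, "tz": 0, "ax": 0, "ay": 0, "az": 0}])

```text
clock: 42.12
eef_pos: [393.1, 344.6, 44.6]
tcp_rot: [-3.141, -0.001, -0.0]
contact_force: [-1.1, 0.6, -0.3]
opening: 0.348
grasp_force: 38.3
```

Emit:
step_arm(moves=[{"tx": 0, "ty": 0, "tz": 0.1, "ax": 0, "ay": 0, "az": 0}, {"tx": 0, "ty": 0, "tz": 0.07, "ax": 0, "ay": 0, "az": 0}, {"tx": 0, "ty": 0, "tz": 0, "ax": 0, "ay": 0, "az": 0}])

```text
clock: 42.5
eef_pos: [392.8, 344.4, 39.8]
tcp_rot: [-3.142, -0.0, -0.0]
contact_force: [0.6, 0.0, -0.3]
opening: 0.35
grasp_force: 38.3
```

Emit:
step_arm(moves=[{"tx": 0, "ty": 0, "tz": 0, "ax": 0, "ay": 0, "az": 0}, {"tx": 0, "ty": 0, "tz": 0, "ax": 0, "ay": 0, "az": 0}, {"tx": 0, "ty": 0, "tz": -0.4, "ax": 0, "ay": 0, "az": 0}, {"tx": 0, "ty": 0, "tz": -1, "ax": 0, "ay": 0, "az": 0}, {"tx": 0, "ty": 0, "tz": -1, "ax": 0, "ay": 0, "az": 0}], gripper=0.47)

```text
clock: 43.12
eef_pos: [392.8, 344.3, 100.9]
tcp_rot: [3.141, 0.0, -0.0]
contact_force: [0.1, -0.5, 1.6]
opening: 0.473
grasp_force: 0.0
```

Emit:
step_arm(moves=[{"tx": 0, "ty": 0, "tz": -1, "ax": 0, "ay": 0, "az": 0}, {"tx": 0, "ty": 0, "tz": -1, "ax": 0, "ay": 0, "az": 0}, {"tx": 0, "ty": 0.9, "tz": -0.7, "ax": 0, "ay": 0, "az": 0}, {"tx": 0, "ty": 1, "tz": 0, "ax": 0, "ay": 0, "az": 0}, {"tx": 0, "ty": 1, "tz": 0, "ax": 0, "ay": 0, "az": 0}])

```text
clock: 43.75
eef_pos: [392.9, 271.3, 168.3]
tcp_rot: [-3.141, -0.001, 0.0]
contact_force: [0.5, -1.0, 0.0]
opening: 0.468
grasp_force: 0.0
```

Emit:
step_arm(moves=[{"tx": 0, "ty": 1, "tz": 0, "ax": 0, "ay": 0, "az": 0}, {"tx": 0, "ty": 1, "tz": 0, "ax": 0, "ay": 0, "az": 0}, {"tx": 0, "ty": 1, "tz": 0, "ax": 0, "ay": 0, "az": 0}, {"tx": 0, "ty": 1, "tz": 0, "ax": 0, "ay": 0, "az": 0}, {"tx": 0, "ty": 1, "tz": 0, "ax": 0, "ay": 0, "az": 0}])

```text
clock: 44.38
eef_pos: [392.7, 146.1, 167.9]
tcp_rot: [-3.141, -0.001, -0.0]
contact_force: [0.5, 0.5, 0.6]
opening: 0.47
grasp_force: 0.0
```

Emit:
step_arm(moves=[{"tx": 0, "ty": 1, "tz": 0, "ax": 0, "ay": 0, "az": 0}, {"tx": 0, "ty": 1, "tz": 0, "ax": 0, "ay": 0, "az": 0}, {"tx": 0, "ty": 0, "tz": 0, "ax": 0, "ay": 0, "az": 0}])

```text
clock: 44.75
eef_pos: [392.7, 95.9, 167.8]
tcp_rot: [-3.142, -0.001, -0.002]
contact_force: [-0.7, -0.5, 1.3]
opening: 0.47
grasp_force: 0.0
```

```bash
python3 chk.py 5; python3 ris.py; cat > sh.py <<'E'
from h import *
d=np.load('chk.npz')['d'];P=cloud('top',d);z=P[...,2]
m=(abs(z-32)<6)&(abs(P[...,0]-441)<130)&(abs(P[...,1]-296)<130)
N,L,S,C=cv2.connectedComponentsWithStats(m.astype(np.uint8))
for i in range(1,N):
    if S[i,4]>30: rect(P+[1.3,1.6,0],L==i,'on sheet')
E
python3 sh.py
```

```text
tin 110 ((466.1978759765625, 72.22425079345703), 31.242904663085938) [476.23931443  65.48407962  56.25961725]
[392.89097606  96.67254199 167.82625276] [-3.14123175e+00 -8.05161381e-04 -2.07639552e-03] [2.37429094e-01 1.29576066e-01 2.16693400e+00 2.13520546e-04
 8.44214811e-01 1.81015989e+00] 44.8 0.46954577879535386
[367. 214.] 109 c [ 546.1 -190.1] size [33.3 51.8] area 25.9 ang 88.0 ztop 59.3 -> 37.3
[401. 216.] 82 c [ 537.7 -312.2] size [29.4 51.9] area 19.7 ang 88.8 ztop 53.6 -> 31.6
[349. 232.] 109 c [ 481.8 -121.1] size [36.1 51.4] area 25.9 ang 88.1 ztop 59.3 -> 37.3
[400. 234.] 54 c [ 472.7 -308.6] size [23.3 53.7] area 13.1 ang 82.9 ztop 48.1 -> 26.1
front top 322 c [ 423.3 -215.7] size [299.3  20.7] ang 87.6 mean [ 420.8 -215.1   86.3] zmed 86.5
bar 94 c [ 377.5 -213.6] size [124.3  10.7] ang 89.2 mean [ 377.3 -219.6   66.6] zmed 66.7
cab front x [581.85395585 585.19308977]
on sheet 119 c [492.2 242.8] size [30.2 52. ] ang 89.3 mean [492.7 242.7  32.5] zmed 32.9
on sheet 128 c [392.8 345.3] size [31.8 55.4] ang 83.4 mean [393.  344.5  32.5] zmed 32.7
```

Emit:
step_arm(moves=[{"tx": 0.325, "ty": 0.956, "tz": 0, "ax": 0, "ay": 0, "az": 0}, {"tx": 0.325, "ty": 0.956, "tz": 0, "ax": 0, "ay": 0, "az": 0}, {"tx": 0.325, "ty": 0.956, "tz": 0, "ax": 0, "ay": 0, "az": 0}, {"tx": 0.325, "ty": 0.956, "tz": 0, "ax": 0, "ay": 0, "az": 0}, {"tx": 0.325, "ty": 0.956, "tz": 0, "ax": 0, "ay": 0, "az": 0}])

```text
clock: 45.42
eef_pos: [434.0, -22.5, 167.6]
tcp_rot: [-3.141, -0.001, 0.0]
contact_force: [-0.1, -0.9, -0.1]
opening: 0.473
grasp_force: 0.0
```

Emit:
step_arm(moves=[{"tx": 0.325, "ty": 0.956, "tz": 0, "ax": 0, "ay": 0, "az": 0}, {"tx": 0.325, "ty": 0.956, "tz": 0, "ax": 0, "ay": 0, "az": 0}, {"tx": 0.325, "ty": 0.956, "tz": 0, "ax": 0, "ay": 0, "az": 0}, {"tx": 0.325, "ty": 0.956, "tz": 0, "ax": 0, "ay": 0, "az": 0}, {"tx": 0.325, "ty": 0.956, "tz": 0, "ax": 0, "ay": 0, "az": 0}])

```text
clock: 46.05
eef_pos: [474.8, -142.0, 167.5]
tcp_rot: [-3.141, -0.0, 0.0]
contact_force: [0.2, 0.5, 0.1]
opening: 0.472
grasp_force: 0.0
```

Emit:
step_arm(moves=[{"tx": 0.325, "ty": 0.956, "tz": 0, "ax": 0, "ay": 0, "az": 0}, {"tx": 0.325, "ty": 0.956, "tz": 0, "ax": 0, "ay": 0, "az": 0}, {"tx": 0.325, "ty": 0.956, "tz": 0, "ax": 0, "ay": 0, "az": 0}, {"tx": 0.325, "ty": 0.956, "tz": 0, "ax": 0, "ay": 0, "az": 0}, {"tx": 0.325, "ty": 0.956, "tz": 0, "ax": 0, "ay": 0, "az": 0}])

```text
clock: 46.68
eef_pos: [515.2, -262.7, 167.3]
tcp_rot: [-3.142, -0.0, -0.0]
contact_force: [-0.5, -0.2, 0.6]
opening: 0.47
grasp_force: 0.0
```

Emit:
step_arm(moves=[{"tx": 0.325, "ty": 0.956, "tz": 0, "ax": 0, "ay": 0, "az": 0}, {"tx": 0.325, "ty": 0.956, "tz": 0, "ax": 0, "ay": 0, "az": 0}, {"tx": 0, "ty": 0, "tz": 0, "ax": 0, "ay": 0, "az": 0}])

```text
clock: 47.05
eef_pos: [531.4, -311.1, 167.2]
tcp_rot: [3.141, -0.001, -0.002]
contact_force: [0.8, 0.5, -0.3]
opening: 0.474
grasp_force: 0.0
```

Emit:
step_arm(moves=[{"tx": 0, "ty": 0, "tz": 1, "ax": 0, "ay": 0, "az": 0}, {"tx": 0, "ty": 0, "tz": 1, "ax": 0, "ay": 0, "az": 0}, {"tx": 0, "ty": 0, "tz": 1, "ax": 0, "ay": 0, "az": 0}, {"tx": 0, "ty": 0, "tz": 0.5, "ax": 0, "ay": 0, "az": 0}, {"tx": 0, "ty": 0, "tz": 0, "ax": 0, "ay": 0, "az": 0}])

```text
clock: 47.68
eef_pos: [530.3, -308.8, 79.2]
tcp_rot: [-3.141, 0.002, -0.0]
contact_force: [-0.1, -0.0, 0.4]
opening: 0.468
grasp_force: 0.0
```

Emit:
step_arm(moves=[{"tx": 0, "ty": 0.03, "tz": 0.3, "ax": 0, "ay": 0, "az": 0}, {"tx": 0, "ty": 0, "tz": 0.2, "ax": 0, "ay": 0, "az": 0}, {"tx": 0, "ty": 0, "tz": 0.1, "ax": 0, "ay": 0, "az": 0}, {"tx": 0, "ty": 0, "tz": 0.1, "ax": 0, "ay": 0, "az": 0}])

```text
clock: 48.18
eef_pos: [530.9, -310.3, 62.3]
tcp_rot: [3.141, -0.0, -0.0]
contact_force: [0.8, -0.2, -0.5]
opening: 0.47
grasp_force: 0.0
```

Emit:
step_arm(moves=[{"tx": 0, "ty": 0, "tz": 0, "ax": 0, "ay": 0, "az": 0}, {"tx": 0, "ty": 0, "tz": 0, "ax": 0, "ay": 0, "az": 0}, {"tx": 0, "ty": 0, "tz": 0, "ax": 0, "ay": 0, "az": 0}], gripper=0.2, newtons=40)

```text
clock: 48.55
eef_pos: [530.7, -310.2, 62.3]
tcp_rot: [-3.142, 0.0, -0.0]
contact_force: [0.2, -0.4, -0.4]
opening: 0.338
grasp_force: 39.7
```

Emit:
step_arm(moves=[{"tx": 0, "ty": 0, "tz": -0.2, "ax": 0, "ay": 0, "az": 0}, {"tx": 0, "ty": 0, "tz": -0.6, "ax": 0, "ay": 0, "az": 0}, {"tx": 0, "ty": 0, "tz": -1, "ax": 0, "ay": 0, "az": 0}, {"tx": 0, "ty": 0, "tz": -1, "ax": 0, "ay": 0, "az": 0}, {"tx": 0, "ty": 0, "tz": -1, "ax": 0, "ay": 0, "az": 0}])

```text
clock: 49.18
eef_pos: [531.0, -310.3, 159.3]
tcp_rot: [3.141, -0.001, -0.0]
contact_force: [0.1, -0.5, -0.6]
opening: 0.339
grasp_force: 39.7
```

Emit:
step_arm(moves=[{"tx": -0.1, "ty": -1, "tz": -0.2, "ax": 0, "ay": 0, "az": 0}, {"tx": -0.1, "ty": -1, "tz": 0, "ax": 0, "ay": 0, "az": 0}, {"tx": -0.1, "ty": -1, "tz": 0, "ax": 0, "ay": 0, "az": 0}, {"tx": -0.1, "ty": -1, "tz": 0, "ax": 0, "ay": 0, "az": 0}, {"tx": -0.1, "ty": -1, "tz": 0, "ax": 0, "ay": 0, "az": 0}])

```text
clock: 49.8
eef_pos: [517.4, -182.7, 161.4]
tcp_rot: [-3.141, 0.002, 0.001]
contact_force: [-0.3, -0.2, -0.1]
opening: 0.335
grasp_force: 39.7
```

Emit:
step_arm(moves=[{"tx": -0.1, "ty": -1, "tz": 0, "ax": 0, "ay": 0, "az": 0}, {"tx": -0.1, "ty": -1, "tz": 0, "ax": 0, "ay": 0, "az": 0}, {"tx": -0.1, "ty": -1, "tz": 0, "ax": 0, "ay": 0, "az": 0}, {"tx": -0.1, "ty": -1, "tz": 0, "ax": 0, "ay": 0, "az": 0}, {"tx": -0.1, "ty": -1, "tz": 0, "ax": 0, "ay": 0, "az": 0}])

```text
clock: 50.42
eef_pos: [504.5, -58.0, 161.5]
tcp_rot: [-3.141, 0.002, 0.001]
contact_force: [-0.3, 0.4, 0.3]
opening: 0.339
grasp_force: 39.7
```

Emit:
step_arm(moves=[{"tx": -0.1, "ty": -1, "tz": 0, "ax": 0, "ay": 0, "az": 0}, {"tx": -0.1, "ty": -1, "tz": 0, "ax": 0, "ay": 0, "az": 0}, {"tx": -0.1, "ty": -1, "tz": 0, "ax": 0, "ay": 0, "az": 0}, {"tx": -0.1, "ty": -1, "tz": 0, "ax": 0, "ay": 0, "az": 0}, {"tx": -0.1, "ty": -1, "tz": 0, "ax": 0, "ay": 0, "az": 0}])

```text
clock: 51.05
eef_pos: [491.8, 66.6, 161.5]
tcp_rot: [3.141, 0.002, 0.001]
contact_force: [-0.2, -0.4, -0.5]
opening: 0.341
grasp_force: 39.7
```

Emit:
step_arm(moves=[{"tx": -0.1, "ty": -1, "tz": 0, "ax": 0, "ay": 0, "az": 0}, {"tx": -0.1, "ty": -1, "tz": 0, "ax": 0, "ay": 0, "az": 0}, {"tx": -0.1, "ty": -1, "tz": 0, "ax": 0, "ay": 0, "az": 0}, {"tx": -0.1, "ty": -1, "tz": 0, "ax": 0, "ay": 0, "az": 0}, {"tx": 0, "ty": -1, "tz": 0, "ax": 0, "ay": 0, "az": 0}])

```text
clock: 51.68
eef_pos: [481.5, 191.3, 161.5]
tcp_rot: [3.141, 0.002, 0.001]
contact_force: [-0.2, 1.4, -0.1]
opening: 0.341
grasp_force: 39.7
```

Emit:
step_arm(moves=[{"tx": 0, "ty": -1, "tz": 0, "ax": 0, "ay": 0, "az": 0}, {"tx": 0, "ty": -1, "tz": 0, "ax": 0, "ay": 0, "az": 0}, {"tx": 0, "ty": -1, "tz": 0, "ax": 0, "ay": 0, "az": 0}, {"tx": 0, "ty": -1, "tz": 0, "ax": 0, "ay": 0, "az": 0}, {"tx": 0, "ty": -1, "tz": 0, "ax": 0, "ay": 0, "az": 0}])

```text
clock: 52.3
eef_pos: [481.9, 316.2, 161.6]
tcp_rot: [3.141, 0.001, 0.001]
contact_force: [0.6, -0.6, -0.7]
opening: 0.34
grasp_force: 39.7
```

Emit:
step_arm(moves=[{"tx": 0, "ty": -1, "tz": 0.5, "ax": 0, "ay": 0, "az": 0}, {"tx": 0, "ty": -0.18, "tz": 1, "ax": 0, "ay": 0, "az": 0}, {"tx": 0, "ty": 0, "tz": 1, "ax": 0, "ay": 0, "az": 0}, {"tx": 0, "ty": 0, "tz": 1, "ax": 0, "ay": 0, "az": 0}, {"tx": 0, "ty": 0, "tz": 0.7, "ax": 0, "ay": 0, "az": 0}])

```text
clock: 52.92
eef_pos: [482.4, 344.5, 55.2]
tcp_rot: [3.14, 0.002, 0.0]
contact_force: [0.4, 0.1, -0.3]
opening: 0.34
grasp_force: 39.7
```

Emit:
step_arm(moves=[{"tx": 0, "ty": 0, "tz": 0.2, "ax": 0, "ay": 0, "az": 0}, {"tx": 0, "ty": 0, "tz": 0.1, "ax": 0, "ay": 0, "az": 0}, {"tx": 0, "ty": 0, "tz": 0, "ax": 0, "ay": 0, "az": 0}])

```text
clock: 53.3
eef_pos: [483.8, 344.6, 50.3]
tcp_rot: [-3.141, -0.001, -0.0]
contact_force: [0.0, 1.7, -0.3]
opening: 0.341
grasp_force: 39.7
```

Emit:
step_arm(moves=[{"tx": 0, "ty": 0, "tz": 0.12, "ax": 0, "ay": 0, "az": 0}, {"tx": 0, "ty": 0, "tz": 0.08, "ax": 0, "ay": 0, "az": 0}, {"tx": 0, "ty": 0, "tz": 0.05, "ax": 0, "ay": 0, "az": 0}, {"tx": 0, "ty": 0, "tz": 0, "ax": 0, "ay": 0, "az": 0}])

```text
clock: 53.8
eef_pos: [483.4, 344.3, 43.5]
tcp_rot: [3.142, 0.0, -0.0]
contact_force: [0.0, 0.2, -0.1]
opening: 0.338
grasp_force: 39.7
```

Emit:
step_arm(moves=[{"tx": 0, "ty": 0, "tz": 0, "ax": 0, "ay": 0, "az": 0}, {"tx": 0, "ty": 0, "tz": 0, "ax": 0, "ay": 0, "az": 0}, {"tx": 0, "ty": 0, "tz": -0.4, "ax": 0, "ay": 0, "az": 0}, {"tx": 0, "ty": 0, "tz": -1, "ax": 0, "ay": 0, "az": 0}, {"tx": 0, "ty": 0, "tz": -1, "ax": 0, "ay": 0, "az": 0}], gripper=0.5)

```text
clock: 54.42
eef_pos: [483.4, 344.3, 104.7]
tcp_rot: [-3.142, -0.0, -0.0]
contact_force: [0.6, 1.1, 0.4]
opening: 0.502
grasp_force: 0.0
```

Emit:
step_arm(moves=[{"tx": 0, "ty": 0, "tz": -1, "ax": 0, "ay": 0, "az": 0}, {"tx": 0, "ty": 0, "tz": -1, "ax": 0, "ay": 0, "az": 0}, {"tx": 0.44, "ty": 0.95, "tz": -0.5, "ax": 0, "ay": 0, "az": 0}, {"tx": 0.44, "ty": 0.95, "tz": 0, "ax": 0, "ay": 0, "az": 0}, {"tx": 0.44, "ty": 0.95, "tz": 0, "ax": 0, "ay": 0, "az": 0}], gripper=0.9)

```text
clock: 55.05
eef_pos: [516.9, 272.5, 167.2]
tcp_rot: [-3.141, -0.001, 0.0]
contact_force: [0.3, -0.2, -0.0]
opening: 0.899
grasp_force: 0.0
```

Emit:
step_arm(moves=[{"tx": 0.44, "ty": 0.95, "tz": 0, "ax": 0, "ay": 0, "az": 0}, {"tx": 0.44, "ty": 0.95, "tz": 0, "ax": 0, "ay": 0, "az": 0}, {"tx": 0.44, "ty": 0.95, "tz": 0, "ax": 0, "ay": 0, "az": 0}, {"tx": 0.44, "ty": 0.95, "tz": 0, "ax": 0, "ay": 0, "az": 0}, {"tx": 0.44, "ty": 0.95, "tz": 0, "ax": 0, "ay": 0, "az": 0}])

```text
clock: 55.68
eef_pos: [571.8, 153.5, 166.9]
tcp_rot: [-3.141, -0.001, -0.0]
contact_force: [-0.2, 0.3, -0.5]
opening: 0.899
grasp_force: 0.0
```

Emit:
step_arm(moves=[{"tx": 0.44, "ty": 0.95, "tz": 0, "ax": 0, "ay": 0, "az": 0}, {"tx": 0.44, "ty": 0.95, "tz": 0, "ax": 0, "ay": 0, "az": 0}, {"tx": 0.44, "ty": 0.95, "tz": 0, "ax": 0, "ay": 0, "az": 0}, {"tx": 0.44, "ty": 0.95, "tz": 0, "ax": 0, "ay": 0, "az": 0}, {"tx": 0.44, "ty": 0.95, "tz": 0, "ax": 0, "ay": 0, "az": 0}])

```text
clock: 56.3
eef_pos: [626.7, 34.7, 166.9]
tcp_rot: [-3.142, -0.001, -0.0]
contact_force: [-0.1, 0.1, 0.1]
opening: 0.896
grasp_force: 0.0
```

Emit:
step_arm(moves=[{"tx": 0, "ty": 0, "tz": 0, "ax": 0, "ay": 0, "az": 0}])

```text
clock: 56.42
eef_pos: [627.0, 34.2, 166.7]
tcp_rot: [3.141, -0.001, -0.002]
contact_force: [-0.6, 0.7, -0.2]
opening: 0.902
grasp_force: 0.0
```

```bash
python3 chk.py 6; python3 sh.py;  python3 - <<'E'
from h import *
f=np.load('chk.npz');P=cloud('top',f['d'])+[1.3,1.6,0];p=f['p'].astype(int);z=P[...,2]
m=(abs(z-20)<5)&(abs(P[...,0]-667)<120)&(abs(P[...,1]-225)<90)&(p[...,0]-p[...,2]>60);k=comp(m,255,185);rect(P,k,'b')
m=(abs(z-20)<5)&(abs(P[...,0]-627)<120)&(abs(P[...,1]-36)<90)&(p[...,2]-p[...,0]>20);
if m.sum()>30: rect(P,m,'a')
E
```

```text
tin 0 None [nan nan nan]
[626.42938954  35.08568842 166.52693219] [-3.14140374e+00 -3.14934889e-04 -1.66320866e-03] [5.34730437e-02 4.50079569e-01 1.70459331e+00 2.05327667e-04
 9.86594913e-01 1.62581933e+00] 56.475 0.8987959312736543
on sheet 119 c [489.7 343.5] size [29.3 52.1] ang 89.8 mean [490.6 343.4  33. ] zmed 32.8
on sheet 120 c [492.3 242.7] size [29.7 52.1] ang 88.2 mean [492.6 242.5  32.4] zmed 32.8
on sheet 122 c [392.9 344.6] size [30.7 54.8] ang 86.7 mean [392.6 344.1  32.5] zmed 32.7
on sheet 113 c [393.5 243.8] size [29.7 50.7] ang 89.4 mean [392.5 243.   32.8] zmed 33.1
b 579 c [668.6 226.3] size [ 57.4 157.5] ang 85.9 mean [664.5 225.5  19.1] zmed 19.7
a 120 c [621.8  37.9] size [41.8 55.8] ang 3.2 mean [618.9  37.9  19.6] zmed 19.6
  return _methods._mean(a, axis=axis, dtype=dtype,
  ret = um.true_divide(
```

Emit:
step_arm(moves=[{"tx": 0, "ty": -0.05, "tz": 1, "ax": 0, "ay": 0, "az": 0}, {"tx": 0, "ty": 0, "tz": 1, "ax": 0, "ay": 0, "az": 0}, {"tx": 0, "ty": 0, "tz": 1, "ax": 0, "ay": 0, "az": 0}, {"tx": 0, "ty": 0, "tz": 1, "ax": 0, "ay": 0, "az": 0}, {"tx": 0, "ty": 0, "tz": 0.8, "ax": 0, "ay": 0, "az": 0}])

```text
clock: 57.1
eef_pos: [625.8, 37.7, 45.3]
tcp_rot: [-3.141, 0.001, 0.0]
contact_force: [0.4, 0.0, -1.1]
opening: 0.9
grasp_force: 0.0
```

Emit:
step_arm(moves=[{"tx": 0, "ty": 0, "tz": 0.4, "ax": 0, "ay": 0, "az": 0}, {"tx": 0, "ty": 0, "tz": 0.2, "ax": 0, "ay": 0, "az": 0}, {"tx": 0, "ty": 0, "tz": 0.15, "ax": 0, "ay": 0, "az": 0}, {"tx": 0, "ty": 0, "tz": 0.1, "ax": 0, "ay": 0, "az": 0}])

```text
clock: 57.6
eef_pos: [626.7, 36.8, 25.1]
tcp_rot: [-3.142, -0.001, -0.0]
contact_force: [-1.2, -0.6, 0.4]
opening: 0.899
grasp_force: 0.0
```

Emit:
step_arm(moves=[{"tx": 0, "ty": 0, "tz": 0, "ax": 0, "ay": 0, "az": 0}, {"tx": 0, "ty": 0, "tz": 0, "ax": 0, "ay": 0, "az": 0}, {"tx": 0, "ty": 0, "tz": 0, "ax": 0, "ay": 0, "az": 0}], gripper=0.5, newtons=40)

```text
clock: 57.98
eef_pos: [626.7, 36.8, 25.3]
tcp_rot: [-3.142, -0.001, -0.0]
contact_force: [-0.6, -0.3, 4.3]
opening: 0.695
grasp_force: 43.7
```

Emit:
step_arm(moves=[{"tx": 0, "ty": 0, "tz": -0.2, "ax": 0, "ay": 0, "az": 0}, {"tx": 0, "ty": 0, "tz": -0.8, "ax": 0, "ay": 0, "az": 0}, {"tx": 0, "ty": 0, "tz": -1, "ax": 0, "ay": 0, "az": 0}, {"tx": 0, "ty": 0, "tz": -1, "ax": 0, "ay": 0, "az": 0}, {"tx": 0, "ty": 0, "tz": -1, "ax": 0, "ay": 0, "az": 0}], newtons=60)

```text
clock: 58.6
eef_pos: [626.4, 36.8, 126.8]
tcp_rot: [-3.142, -0.001, -0.0]
contact_force: [-0.0, -0.2, -0.8]
opening: 0.688
grasp_force: 65.5
```

Emit:
step_arm(moves=[{"tx": -0.823, "ty": -0.918, "tz": 0, "ax": 0, "ay": 0, "az": 0}, {"tx": -0.823, "ty": -0.918, "tz": 0, "ax": 0, "ay": 0, "az": 0}, {"tx": -0.823, "ty": -0.918, "tz": 0, "ax": 0, "ay": 0, "az": 0}, {"tx": -0.823, "ty": -0.918, "tz": 0, "ax": 0, "ay": 0, "az": 0}, {"tx": -0.823, "ty": -0.918, "tz": 0, "ax": 0, "ay": 0, "az": 0}])

```text
clock: 59.22
eef_pos: [522.9, 152.3, 126.0]
tcp_rot: [-3.141, -0.001, -0.0]
contact_force: [0.5, 1.4, -1.8]
opening: 0.685
grasp_force: 65.6
```

Emit:
step_arm(moves=[{"tx": -0.823, "ty": -0.918, "tz": 0, "ax": 0, "ay": 0, "az": 0}, {"tx": -0.823, "ty": -0.918, "tz": 0, "ax": 0, "ay": 0, "az": 0}, {"tx": -0.823, "ty": -0.918, "tz": 0, "ax": 0, "ay": 0, "az": 0}, {"tx": -0.823, "ty": -0.918, "tz": 0, "ax": 0, "ay": 0, "az": 0}, {"tx": 0, "ty": 0, "tz": 0, "ax": 0, "ay": 0, "az": 0}])

```text
clock: 59.85
eef_pos: [440.2, 244.5, 125.8]
tcp_rot: [-3.141, -0.0, 0.002]
contact_force: [0.7, -0.2, -1.7]
opening: 0.686
grasp_force: 65.6
```

```bash
python3 - <<'E'
from h import *
p,d=grab('side');q,e=grab('top')
s=r.sense();print(s['eef_pos'],s['opening'],s['grasp_force'])
for n,pp,dd,o in(('side',p,d,[1,-6,1.8]),('top',q,e,[1.3,1.6,0])):
    P=cloud(n,dd)+o;m=(P[...,2]>90)&(P[...,2]<135)&(abs(P[...,0]-441)<120)&(abs(P[...,1]-243)<60)&(pp[...,2].astype(int)-pp[...,0]>15)
    if m.sum()>20:
        Q=P[m];A=np.c_[Q[:,:2]-[441,243],np.ones(len(Q))];print(n,np.linalg.lstsq(A,Q[:,2],rcond=None)[0]);rect(P,m,n)
E
```

```text
[441.51369038 243.54568787 125.62266084] 0.6865612067947814 65.57210326194763
side [-1.49122869e-03  6.06323646e-05  1.20996716e+02]
side 568 c [443.6 240.3] size [ 57.3 155.3] ang 88.9 mean [415.  240.6 121. ] zmed 121.0
top [-4.86329384e-03 -2.48523063e-02  1.20554828e+02]
top 176 c [445.6 242.3] size [ 49.4 155.8] ang 82.7 mean [480.8 236.2 120.5] zmed 120.5
```

Emit:
step_arm(moves=[{"tx": 0, "ty": 0, "tz": 1, "ax": 0, "ay": 0, "az": 0}, {"tx": 0, "ty": 0, "tz": 0.8, "ax": 0, "ay": 0, "az": 0}, {"tx": 0, "ty": 0, "tz": 0.5, "ax": 0, "ay": 0, "az": 0}, {"tx": 0, "ty": 0, "tz": 0.2, "ax": 0, "ay": 0, "az": 0}, {"tx": 0, "ty": 0, "tz": 0.1, "ax": 0, "ay": 0, "az": 0}])

```text
clock: 60.58
eef_pos: [441.6, 243.3, 59.9]
tcp_rot: [-3.141, -0.0, -0.001]
contact_force: [-0.3, 0.3, -1.6]
opening: 0.688
grasp_force: 65.6
```

Emit:
step_arm(moves=[{"tx": 0, "ty": 0, "tz": 0.04, "ax": 0, "ay": 0, "az": 0}, {"tx": 0, "ty": 0, "tz": 0.03, "ax": 0, "ay": 0, "az": 0}, {"tx": 0, "ty": 0, "tz": 0, "ax": 0, "ay": 0, "az": 0}])

```text
clock: 60.95
eef_pos: [441.5, 243.5, 58.5]
tcp_rot: [-3.141, -0.001, -0.0]
contact_force: [-0.4, -0.8, 3.5]
opening: 0.683
grasp_force: 65.9
```

Emit:
step_arm(moves=[{"tx": 0, "ty": 0, "tz": 0, "ax": 0, "ay": 0, "az": 0}, {"tx": 0, "ty": 0, "tz": 0, "ax": 0, "ay": 0, "az": 0}, {"tx": 0, "ty": 0, "tz": 0, "ax": 0, "ay": 0, "az": 0}, {"tx": 0, "ty": 0, "tz": -0.4, "ax": 0, "ay": 0, "az": 0}, {"tx": 0, "ty": 0, "tz": -1, "ax": 0, "ay": 0, "az": 0}], gripper=0.88)

```text
clock: 61.58
eef_pos: [440.6, 243.0, 93.1]
tcp_rot: [3.141, 0.002, -0.0]
contact_force: [1.0, 0.4, 0.2]
opening: 0.878
grasp_force: 0.0
```

Emit:
step_arm(moves=[{"tx": 0, "ty": 0, "tz": -1, "ax": 0, "ay": 0, "az": 0}, {"tx": 0, "ty": 0, "tz": -1, "ax": 0, "ay": 0, "az": 0}, {"tx": 1, "ty": 0.07, "tz": -1, "ax": 0, "ay": 0, "az": 0}, {"tx": 1, "ty": 0.07, "tz": 0, "ax": 0, "ay": 0, "az": 0}, {"tx": 1, "ty": 0.07, "tz": 0, "ax": 0, "ay": 0, "az": 0}])

```text
clock: 62.2
eef_pos: [517.2, 238.2, 169.3]
tcp_rot: [-3.141, -0.001, -0.0]
contact_force: [0.7, -0.6, 0.7]
opening: 0.879
grasp_force: 0.0
```

Emit:
step_arm(moves=[{"tx": 1, "ty": 0.07, "tz": 0, "ax": 0, "ay": 0, "az": 0}, {"tx": 1, "ty": 0.07, "tz": 0, "ax": 0, "ay": 0, "az": 0}, {"tx": 1, "ty": 0.07, "tz": 0, "ax": 0, "ay": 0, "az": 0}, {"tx": 1, "ty": 0.07, "tz": 0, "ax": 0, "ay": 0, "az": 0}, {"tx": 1, "ty": 0.07, "tz": 0, "ax": 0, "ay": 0, "az": 0}])

```text
clock: 62.82
eef_pos: [642.0, 229.2, 168.7]
tcp_rot: [-3.141, -0.0, -0.0]
contact_force: [-0.4, -0.3, -0.1]
opening: 0.883
grasp_force: 0.0
```

Emit:
step_arm(moves=[{"tx": 1, "ty": 0.1, "tz": 0, "ax": 0, "ay": 0, "az": 0}, {"tx": 0, "ty": 0, "tz": 0, "ax": 0, "ay": 0, "az": 0.046}, {"tx": 0, "ty": 0, "tz": 1, "ax": 0, "ay": 0, "az": 0}, {"tx": 0, "ty": 0, "tz": 0, "ax": 0, "ay": 0, "az": 0}])

```text
clock: 63.32
eef_pos: [664.9, 226.3, 141.7]
tcp_rot: [3.14, 0.003, -0.073]
contact_force: [-0.4, 0.3, -0.2]
opening: 0.879
grasp_force: 0.0
```

```bash
python3 chk.py 7; cat > pan.py <<'E'
from h import *
f=np.load('chk.npz');P=cloud('top',f['d'])+[1.3,1.6,0];p=f['p'].astype(int);z=P[...,2]
for n,c in(('a',p[...,2]-p[...,0]>15),('b',(p[...,0]-p[...,1]>70)&(p[...,1]-p[...,2]<50))):
    m=(abs(z-53)<6)&(abs(P[...,0]-441)<140)&(abs(P[...,1]-296)<140)&c
    if m.sum()>30:
        Q=P[m];print(n,np.linalg.lstsq(np.c_[Q[:,:2]-Q[:,:2].mean(0),np.ones(len(Q))],Q[:,2],rcond=None)[0]);rect(P,m,n)
E
python3 pan.py
```

```text
tin 205 ((465.8083801269531, 72.428955078125), 31.59861183166504) [465.265108    72.92198632  56.36752055]
[665.60603988 226.61896853 142.88506849] [ 3.14091328e+00  1.59465329e-03 -7.23815883e-02] [ 3.26029917e-01  5.82514398e-01  1.53722958e+00 -8.79410095e-06
  1.02358200e+00  1.96921187e+00] 63.375 0.875937495790926
```

Emit:
step_arm(moves=[{"tx": 0.05, "ty": 0, "tz": 1, "ax": 0, "ay": 0, "az": 0}, {"tx": 0, "ty": 0, "tz": 1, "ax": 0, "ay": 0, "az": 0}, {"tx": 0, "ty": 0, "tz": 1, "ax": 0, "ay": 0, "az": 0}, {"tx": 0, "ty": 0, "tz": 0.8, "ax": 0, "ay": 0, "az": 0}, {"tx": 0, "ty": 0, "tz": 0.5, "ax": 0, "ay": 0, "az": 0}])

```text
clock: 64.0
eef_pos: [667.5, 226.8, 35.2]
tcp_rot: [3.142, 0.0, -0.072]
contact_force: [1.1, 0.5, 0.5]
opening: 0.881
grasp_force: 0.0
```

Emit:
step_arm(moves=[{"tx": 0, "ty": 0, "tz": 0.2, "ax": 0, "ay": 0, "az": 0}, {"tx": 0, "ty": 0, "tz": 0.15, "ax": 0, "ay": 0, "az": 0}, {"tx": 0, "ty": 0, "tz": 0.05, "ax": 0, "ay": 0, "az": 0}])

```text
clock: 64.38
eef_pos: [667.8, 226.8, 25.9]
tcp_rot: [-3.141, -0.001, -0.073]
contact_force: [0.2, -0.3, 0.5]
opening: 0.88
grasp_force: 0.0
```

Emit:
step_arm(moves=[{"tx": 0, "ty": 0, "tz": 0, "ax": 0, "ay": 0, "az": 0}, {"tx": 0, "ty": 0, "tz": 0, "ax": 0, "ay": 0, "az": 0}, {"tx": 0, "ty": 0, "tz": 0, "ax": 0, "ay": 0, "az": 0}], gripper=0.5, newtons=40)

```text
clock: 64.75
eef_pos: [667.9, 226.9, 26.2]
tcp_rot: [-3.141, -0.001, -0.072]
contact_force: [-0.4, 0.1, 4.0]
opening: 0.688
grasp_force: 44.5
```

Emit:
step_arm(moves=[{"tx": 0, "ty": 0, "tz": -0.2, "ax": 0, "ay": 0, "az": 0}, {"tx": 0, "ty": 0, "tz": -0.8, "ax": 0, "ay": 0, "az": 0}, {"tx": 0, "ty": 0, "tz": -1, "ax": 0, "ay": 0, "az": 0}, {"tx": 0, "ty": 0, "tz": -1, "ax": 0, "ay": 0, "az": 0}, {"tx": 0, "ty": 0, "tz": -1, "ax": 0, "ay": 0, "az": 0}], newtons=60)

```text
clock: 65.38
eef_pos: [667.5, 226.7, 127.6]
tcp_rot: [-3.141, -0.001, -0.073]
contact_force: [-0.1, 0.0, -0.9]
opening: 0.685
grasp_force: 65.5
```

Emit:
step_arm(moves=[{"tx": 0, "ty": 0, "tz": 0, "ax": 0, "ay": 0, "az": -0.046}, {"tx": 0, "ty": 0, "tz": 0, "ax": 0, "ay": 0, "az": 0}])

```text
clock: 65.62
eef_pos: [667.7, 226.8, 126.9]
tcp_rot: [-3.141, -0.001, -0.001]
contact_force: [0.7, -0.6, -0.9]
opening: 0.685
grasp_force: 65.7
```

Emit:
step_arm(moves=[{"tx": -0.905, "ty": -0.47, "tz": 0, "ax": 0, "ay": 0, "az": 0}, {"tx": -0.905, "ty": -0.47, "tz": 0, "ax": 0, "ay": 0, "az": 0}, {"tx": -0.905, "ty": -0.47, "tz": 0, "ax": 0, "ay": 0, "az": 0}, {"tx": -0.905, "ty": -0.47, "tz": 0, "ax": 0, "ay": 0, "az": 0}, {"tx": -0.905, "ty": -0.47, "tz": 0, "ax": 0, "ay": 0, "az": 0}])

```text
clock: 66.25
eef_pos: [553.1, 286.0, 125.6]
tcp_rot: [3.142, 0.0, -0.001]
contact_force: [0.8, 0.1, -1.1]
opening: 0.686
grasp_force: 65.7
```

Emit:
step_arm(moves=[{"tx": -0.905, "ty": -0.47, "tz": 0, "ax": 0, "ay": 0, "az": 0}, {"tx": -0.905, "ty": -0.47, "tz": 0, "ax": 0, "ay": 0, "az": 0}, {"tx": -0.905, "ty": -0.47, "tz": 0, "ax": 0, "ay": 0, "az": 0}, {"tx": -0.905, "ty": -0.47, "tz": 0, "ax": 0, "ay": 0, "az": 0}, {"tx": -0.905, "ty": -0.47, "tz": 0, "ax": 0, "ay": 0, "az": 0}])

```text
clock: 66.88
eef_pos: [439.7, 345.0, 125.6]
tcp_rot: [-3.141, -0.0, -0.0]
contact_force: [-0.2, 0.6, -0.7]
opening: 0.684
grasp_force: 65.7
```

Emit:
step_arm(moves=[{"tx": 0, "ty": 0, "tz": 1, "ax": 0, "ay": 0, "az": 0}, {"tx": 0, "ty": 0, "tz": 0.8, "ax": 0, "ay": 0, "az": 0}, {"tx": 0, "ty": 0, "tz": 0.5, "ax": 0, "ay": 0, "az": 0}, {"tx": 0, "ty": 0, "tz": 0.2, "ax": 0, "ay": 0, "az": 0}, {"tx": 0, "ty": 0, "tz": 0.1, "ax": 0, "ay": 0, "az": 0}])

```text
clock: 67.5
eef_pos: [441.4, 344.5, 60.7]
tcp_rot: [-3.141, -0.0, -0.0]
contact_force: [-0.7, 1.3, -0.9]
opening: 0.686
grasp_force: 65.7
```

Emit:
step_arm(moves=[{"tx": 0, "ty": 0, "tz": 0.05, "ax": 0, "ay": 0, "az": 0}, {"tx": 0, "ty": 0, "tz": 0, "ax": 0, "ay": 0, "az": 0}])

```text
clock: 67.75
eef_pos: [441.5, 344.4, 59.6]
tcp_rot: [-3.141, -0.0, -0.0]
contact_force: [0.3, -1.4, -2.1]
opening: 0.685
grasp_force: 65.7
```

Emit:
step_arm(moves=[{"tx": 0, "ty": 0, "tz": 0.03, "ax": 0, "ay": 0, "az": 0}, {"tx": 0, "ty": 0, "tz": 0.02, "ax": 0, "ay": 0, "az": 0}, {"tx": 0, "ty": 0, "tz": 0, "ax": 0, "ay": 0, "az": 0}])

```text
clock: 68.12
eef_pos: [441.5, 344.5, 59.3]
tcp_rot: [-3.141, -0.001, -0.0]
contact_force: [-4.5, -3.0, 12.5]
opening: 0.685
grasp_force: 67.3
```

Emit:
step_arm(moves=[{"tx": 0, "ty": 0, "tz": 0, "ax": 0, "ay": 0, "az": 0}, {"tx": 0, "ty": 0, "tz": 0, "ax": 0, "ay": 0, "az": 0}, {"tx": 0, "ty": 0, "tz": 0, "ax": 0, "ay": 0, "az": 0}, {"tx": 0, "ty": 0, "tz": -0.4, "ax": 0, "ay": 0, "az": 0}, {"tx": 0, "ty": 0, "tz": -1, "ax": 0, "ay": 0, "az": 0}], gripper=0.88)

```text
clock: 68.75
eef_pos: [440.6, 343.8, 92.9]
tcp_rot: [3.14, 0.002, -0.0]
contact_force: [0.1, -0.3, -0.5]
opening: 0.878
grasp_force: 0.0
```

Emit:
step_arm(moves=[{"tx": 0, "ty": 0, "tz": -1, "ax": 0, "ay": 0, "az": 0}, {"tx": 0, "ty": 0, "tz": -1, "ax": 0, "ay": 0, "az": 0}, {"tx": 0, "ty": 0, "tz": -1, "ax": 0, "ay": 0, "az": 0}, {"tx": 0, "ty": 1, "tz": 0, "ax": 0, "ay": 0, "az": 0}, {"tx": 0, "ty": 1, "tz": 0, "ax": 0, "ay": 0, "az": 0}])

```text
clock: 69.38
eef_pos: [440.7, 292.7, 167.9]
tcp_rot: [3.141, 0.0, 0.001]
contact_force: [-0.9, 0.1, 0.1]
opening: 0.878
grasp_force: 0.0
```

Emit:
step_arm(moves=[{"tx": -0.5, "ty": 1, "tz": 0, "ax": 0, "ay": 0, "az": 0}, {"tx": -0.5, "ty": 1, "tz": 0, "ax": 0, "ay": 0, "az": 0}, {"tx": -0.5, "ty": 1, "tz": 0, "ax": 0, "ay": 0, "az": 0}, {"tx": -0.5, "ty": 1, "tz": 0, "ax": 0, "ay": 0, "az": 0}, {"tx": -0.5, "ty": 1, "tz": 0, "ax": 0, "ay": 0, "az": 0}], gripper=0)

```text
clock: 70.0
eef_pos: [377.2, 167.3, 167.3]
tcp_rot: [3.141, 0.001, -0.0]
contact_force: [0.7, -0.4, 0.0]
opening: 0.005
grasp_force: 0.0
```

Emit:
step_arm(moves=[{"tx": -0.5, "ty": 1, "tz": 0, "ax": 0, "ay": 0, "az": 0}, {"tx": -0.5, "ty": 1, "tz": 0, "ax": 0, "ay": 0, "az": 0}, {"tx": -0.5, "ty": 1, "tz": 0, "ax": 0, "ay": 0, "az": 0}, {"tx": 0, "ty": 1, "tz": 0, "ax": 0, "ay": 0, "az": 0}, {"tx": 0, "ty": 1, "tz": 0, "ax": 0, "ay": 0, "az": 0}])

```text
clock: 70.62
eef_pos: [339.7, 42.8, 167.5]
tcp_rot: [3.141, 0.001, -0.0]
contact_force: [-0.7, -0.3, 0.3]
opening: 0.001
grasp_force: 0.0
```

```bash
python3 chk.py 8; python3 pan.py; python3 ris.py
```

```text
tin 203 ((461.108154296875, 103.27106475830078), 31.49989891052246) [461.86741765 102.05133862  56.05438653]
[339.41279071  41.17303352 167.37665518] [3.14021427e+00 1.60756183e-03 4.56123834e-04] [ 1.17427332e-01  3.02508803e-02  2.28135427e+00 -1.59834838e-03
  8.31745579e-01  1.68884409e+00] 70.675 0.0029050802304555457
a [-2.45312055e-03 -1.43581895e-02  5.33441027e+01]
a 674 c [446.3 244.5] size [ 57.8 155.7] ang 88.7 mean [445.2 244.1  53.3] zmed 53.4
b [-1.33601296e-03 -8.72658514e-03  5.31514962e+01]
b 664 c [444.2 345.9] size [ 60.7 155.5] ang 89.4 mean [443.6 345.6  53.2] zmed 53.3
[367. 214.] 101 c [ 546.2 -190.2] size [33.4 52.1] area 24.0 ang 88.4 ztop 58.8 -> 36.8
[349. 232.] 104 c [ 481.9 -121.1] size [36.5 51.3] area 24.7 ang 88.3 ztop 58.9 -> 36.9
[400. 234.] 63 c [ 472.7 -308.2] size [22.9 53.6] area 15.2 ang 82.5 ztop 47.4 -> 25.4
front top 322 c [ 423.4 -215.8] size [299.7  20.8] ang 87.5 mean [ 420.8 -213.7   86.5] zmed 86.7
bar 93 c [ 377.5 -213.6] size [124.   10.7] ang 89.2 mean [ 377.3 -221.4   66.5] zmed 66.4
cab front x [581.72407881 582.94164343]
```

View pics/chk8.png

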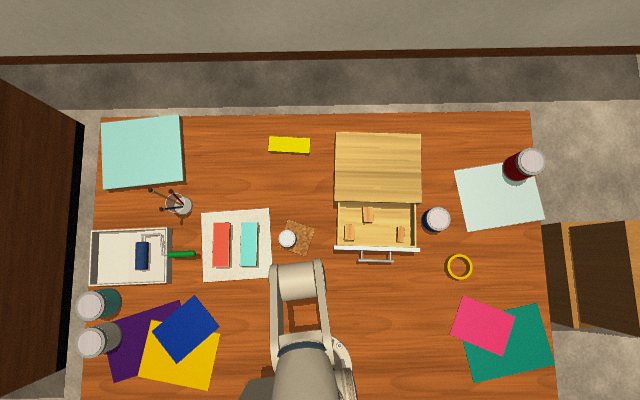

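Both panels lie level on their risers at (446,244) and (444,346), with turquoise at pixel (249,244) and coral at (221,244). The tin has been knocked to (462,105), pixel (287,238), while the mat is centred at (468,73). I'll put the tin back first, then shut the drawer.

Emit:
step_arm(moves=[{"tx": 1, "ty": -0.5, "tz": 0, "ax": 0, "ay": 0, "az": 0}, {"tx": 1, "ty": -0.5, "tz": 0, "ax": 0, "ay": 0, "az": 0}, {"tx": 1, "ty": -0.5, "tz": 0, "ax": 0, "ay": 0, "az": 0}, {"tx": 1, "ty": -0.5, "tz": 0, "ax": 0, "ay": 0, "az": 0}, {"tx": 0.91, "ty": -0.52, "tz": 0, "ax": 0, "ay": 0, "az": 0}], gripper=1)

```text
clock: 71.3
eef_pos: [463.7, 107.0, 167.3]
tcp_rot: [3.141, 0.001, -0.001]
contact_force: [-0.6, 0.1, 0.2]
opening: 0.998
grasp_force: 0.0
```

Emit:
step_arm(moves=[{"tx": 0, "ty": 0, "tz": 1, "ax": 0, "ay": 0, "az": 0}, {"tx": 0, "ty": 0, "tz": 1, "ax": 0, "ay": 0, "az": 0}, {"tx": 0, "ty": 0, "tz": 0.5, "ax": 0, "ay": 0, "az": 0}, {"tx": 0, "ty": 0, "tz": 0, "ax": 0, "ay": 0, "az": 0}])

```text
clock: 71.8
eef_pos: [462.9, 106.8, 104.8]
tcp_rot: [3.141, 0.002, -0.001]
contact_force: [-1.0, 0.6, -0.8]
opening: 1.0
grasp_force: 0.0
```

Emit:
step_arm(moves=[{"tx": 0, "ty": 0.08, "tz": 0.8, "ax": 0, "ay": 0, "az": 0}, {"tx": 0, "ty": 0, "tz": 0.8, "ax": 0, "ay": 0, "az": 0}, {"tx": 0, "ty": 0, "tz": 0.5, "ax": 0, "ay": 0, "az": 0}, {"tx": 0, "ty": 0, "tz": 0.25, "ax": 0, "ay": 0, "az": 0}, {"tx": 0, "ty": 0, "tz": 0, "ax": 0, "ay": 0, "az": 0}])

```text
clock: 72.42
eef_pos: [464.0, 105.3, 46.9]
tcp_rot: [3.142, 0.0, -0.0]
contact_force: [-0.2, -0.2, 0.2]
opening: 0.998
grasp_force: 0.0
```

Emit:
step_arm(moves=[{"tx": 0, "ty": 0, "tz": 0, "ax": 0, "ay": 0, "az": 0}, {"tx": 0, "ty": 0, "tz": 0, "ax": 0, "ay": 0, "az": 0}, {"tx": 0, "ty": 0, "tz": 0, "ax": 0, "ay": 0, "az": 0}, {"tx": 0, "ty": 0, "tz": 0, "ax": 0, "ay": 0, "az": 0}], gripper=0.4, newtons=50)

```text
clock: 72.92
eef_pos: [464.3, 105.4, 47.6]
tcp_rot: [-3.141, -0.001, -0.0]
contact_force: [-1.1, -0.6, 7.3]
opening: 0.735
grasp_force: 53.4
```

Emit:
step_arm(moves=[{"tx": 0, "ty": 0, "tz": -0.6, "ax": 0, "ay": 0, "az": 0}, {"tx": 0.05, "ty": 0.4, "tz": 0, "ax": 0, "ay": 0, "az": 0}, {"tx": 0.1, "ty": 0.5, "tz": 0, "ax": 0, "ay": 0, "az": 0}, {"tx": 0.05, "ty": 0.35, "tz": 0, "ax": 0, "ay": 0, "az": 0}, {"tx": 0, "ty": 0, "tz": 0, "ax": 0, "ay": 0, "az": 0}])

```text
clock: 73.55
eef_pos: [468.8, 73.1, 61.5]
tcp_rot: [3.141, 0.001, -0.002]
contact_force: [-0.7, 0.5, -2.2]
opening: 0.731
grasp_force: 55.6
```

Emit:
step_arm(moves=[{"tx": 0, "ty": 0, "tz": 0.3, "ax": 0, "ay": 0, "az": 0}, {"tx": 0, "ty": 0, "tz": 0.15, "ax": 0, "ay": 0, "az": 0}, {"tx": 0, "ty": 0, "tz": 0.08, "ax": 0, "ay": 0, "az": 0}, {"tx": 0, "ty": 0, "tz": 0.03, "ax": 0, "ay": 0, "az": 0}, {"tx": 0, "ty": 0, "tz": 0, "ax": 0, "ay": 0, "az": 0}])

```text
clock: 74.18
eef_pos: [469.0, 74.1, 47.8]
tcp_rot: [-3.142, -0.0, -0.0]
contact_force: [-0.4, 0.5, -1.8]
opening: 0.732
grasp_force: 56.0
```

Emit:
step_arm(moves=[{"tx": 0, "ty": 0, "tz": 0, "ax": 0, "ay": 0, "az": 0}, {"tx": 0, "ty": 0, "tz": 0, "ax": 0, "ay": 0, "az": 0}, {"tx": 0, "ty": 0, "tz": 0, "ax": 0, "ay": 0, "az": 0}, {"tx": 0, "ty": 0, "tz": 0, "ax": 0, "ay": 0, "az": 0}, {"tx": 0, "ty": 0, "tz": -0.5, "ax": 0, "ay": 0, "az": 0}], gripper=1)

```text
clock: 74.8
eef_pos: [468.3, 73.9, 60.1]
tcp_rot: [3.141, 0.002, -0.0]
contact_force: [-0.0, 1.0, -0.0]
opening: 1.001
grasp_force: 0.0
```

Emit:
step_arm(moves=[{"tx": 0, "ty": 0, "tz": -1, "ax": 0, "ay": 0, "az": 0}, {"tx": 0, "ty": 0, "tz": -1, "ax": 0, "ay": 0, "az": 0}, {"tx": 0, "ty": 0, "tz": -1, "ax": 0, "ay": 0, "az": 0}, {"tx": 0, "ty": 0, "tz": -1, "ax": 0, "ay": 0, "az": 0}, {"tx": -0.4, "ty": 0.95, "tz": -0.3, "ax": 0, "ay": 0, "az": 0}])

```text
clock: 75.42
eef_pos: [460.4, 50.9, 170.3]
tcp_rot: [-3.141, -0.004, 0.001]
contact_force: [0.4, -0.5, 0.0]
opening: 1.0
grasp_force: 0.0
```

Emit:
step_arm(moves=[{"tx": -0.4, "ty": 0.95, "tz": 0, "ax": 0, "ay": 0, "az": 0}, {"tx": -0.4, "ty": 0.95, "tz": 0, "ax": 0, "ay": 0, "az": 0}, {"tx": -0.4, "ty": 0.95, "tz": 0, "ax": 0, "ay": 0, "az": 0}, {"tx": -0.4, "ty": 0.95, "tz": 0, "ax": 0, "ay": 0, "az": 0}, {"tx": -0.4, "ty": 0.95, "tz": 0, "ax": 0, "ay": 0, "az": 0}], gripper=0)

```text
clock: 76.05
eef_pos: [408.6, -69.2, 168.6]
tcp_rot: [3.141, -0.001, -0.0]
contact_force: [-0.7, 0.1, -0.1]
opening: 0.002
grasp_force: 0.0
```

Emit:
step_arm(moves=[{"tx": -0.4, "ty": 0.95, "tz": 0, "ax": 0, "ay": 0, "az": 0}, {"tx": -0.4, "ty": 0.95, "tz": 0, "ax": 0, "ay": 0, "az": 0}, {"tx": -0.4, "ty": 0.95, "tz": 0, "ax": 0, "ay": 0, "az": 0}, {"tx": -0.5, "ty": 0.95, "tz": 0, "ax": 0, "ay": 0, "az": 0}, {"tx": -0.5, "ty": 0.95, "tz": 0, "ax": 0, "ay": 0, "az": 0}])

```text
clock: 76.68
eef_pos: [353.5, -188.0, 168.6]
tcp_rot: [3.141, -0.001, -0.0]
contact_force: [0.7, 0.1, -0.6]
opening: 0.003
grasp_force: 0.0
```

Emit:
step_arm(moves=[{"tx": -0.3, "ty": 0.95, "tz": 0, "ax": 0, "ay": 0, "az": 0}, {"tx": 0, "ty": 0, "tz": 0, "ax": 0, "ay": 0, "az": 0}])

```text
clock: 76.92
eef_pos: [346.2, -212.0, 168.5]
tcp_rot: [3.141, -0.001, -0.003]
contact_force: [-0.4, 0.3, 1.2]
opening: 0.002
grasp_force: 0.0
```

```bash
python3 chk.py 9; python3 pan.py
```

```text
tin 204 ((466.2537536621094, 73.21324157714844), 31.60731315612793) [465.61864646  73.0572675   56.47998422]
[ 346.27989489 -211.18500052  168.3348803 ] [ 3.14145826e+00 -5.91831897e-04 -2.16520096e-03] [-5.51494272e-01  1.30365385e-01  2.16443352e+00  2.59602511e-04
  8.46218842e-01  1.02129528e+00] 76.975 -0.0005550032964317317
a [-1.68628838e-03 -4.24059098e-03  5.31072926e+01]
a 666 c [446.4 244.6] size [ 58.2 156. ] ang 88.5 mean [445.9 244.5  53.1] zmed 53.1
b [-6.37736980e-03 -1.24979504e-02  5.30311117e+01]
b 674 c [444.1 345.4] size [ 59.6 155.6] ang 89.8 mean [443.2 345.7  53. ] zmed 53.2
```

Emit:
step_arm(moves=[{"tx": 0, "ty": 0, "tz": 1, "ax": 0, "ay": 0, "az": 0}, {"tx": 0, "ty": 0, "tz": 1, "ax": 0, "ay": 0, "az": 0}, {"tx": 0, "ty": 0, "tz": 1, "ax": 0, "ay": 0, "az": 0}, {"tx": 0, "ty": 0, "tz": 0.86, "ax": 0, "ay": 0, "az": 0}, {"tx": 0, "ty": 0, "tz": 0, "ax": 0, "ay": 0, "az": 0}])

```text
clock: 77.6
eef_pos: [345.7, -209.6, 70.5]
tcp_rot: [-3.14, 0.003, 0.001]
contact_force: [-0.6, 0.8, -0.6]
opening: -0.0
grasp_force: 0.0
```

Emit:
step_arm(moves=[{"tx": 0.3, "ty": 0.01, "tz": 0, "ax": 0, "ay": 0, "az": 0}, {"tx": 0.3, "ty": 0.01, "tz": 0, "ax": 0, "ay": 0, "az": 0}, {"tx": 0.4, "ty": 0.02, "tz": 0, "ax": 0, "ay": 0, "az": 0}, {"tx": 0.5, "ty": 0.02, "tz": 0, "ax": 0, "ay": 0, "az": 0}, {"tx": 0.5, "ty": 0.02, "tz": 0, "ax": 0, "ay": 0, "az": 0}])

```text
clock: 78.22
eef_pos: [397.4, -213.0, 71.4]
tcp_rot: [3.141, -0.0, -0.0]
contact_force: [-2.0, 0.0, 0.4]
opening: -0.0
grasp_force: 0.7
```

Emit:
step_arm(moves=[{"tx": 0.6, "ty": 0.03, "tz": 0, "ax": 0, "ay": 0, "az": 0}, {"tx": 0.6, "ty": 0.03, "tz": 0, "ax": 0, "ay": 0, "az": 0}, {"tx": 0.6, "ty": 0.03, "tz": 0, "ax": 0, "ay": 0, "az": 0}, {"tx": 0.6, "ty": 0.03, "tz": 0, "ax": 0, "ay": 0, "az": 0}, {"tx": 0.6, "ty": 0.03, "tz": 0, "ax": 0, "ay": 0, "az": 0}])

```text
clock: 78.85
eef_pos: [472.3, -216.6, 71.2]
tcp_rot: [-3.141, 0.0, -0.0]
contact_force: [-1.4, 1.2, -1.3]
opening: 0.006
grasp_force: 0.7
```

Emit:
step_arm(moves=[{"tx": 0.4, "ty": 0.02, "tz": 0, "ax": 0, "ay": 0, "az": 0}, {"tx": 0.3, "ty": 0.01, "tz": 0, "ax": 0, "ay": 0, "az": 0}, {"tx": 0.3, "ty": 0.01, "tz": 0, "ax": 0, "ay": 0, "az": 0}, {"tx": 0.2, "ty": 0.01, "tz": 0, "ax": 0, "ay": 0, "az": 0}, {"tx": 0, "ty": 0, "tz": 0, "ax": 0, "ay": 0, "az": 0}])

```text
clock: 79.47
eef_pos: [501.9, -218.1, 71.4]
tcp_rot: [3.141, -0.001, -0.0]
contact_force: [0.2, 0.3, -0.4]
opening: -0.002
grasp_force: 0.0
```

Emit:
step_arm(moves=[{"tx": 0.12, "ty": 0.005, "tz": 0, "ax": 0, "ay": 0, "az": 0}, {"tx": 0.12, "ty": 0.005, "tz": 0, "ax": 0, "ay": 0, "az": 0}, {"tx": 0.08, "ty": 0.003, "tz": 0, "ax": 0, "ay": 0, "az": 0}])

```text
clock: 79.85
eef_pos: [509.4, -218.3, 71.3]
tcp_rot: [-3.142, 0.0, -0.0]
contact_force: [-1.3, -0.3, -0.7]
opening: 0.001
grasp_force: 0.5
```

Emit:
step_arm(moves=[{"tx": 0.08, "ty": 0.003, "tz": 0, "ax": 0, "ay": 0, "az": 0}, {"tx": 0.08, "ty": 0.003, "tz": 0, "ax": 0, "ay": 0, "az": 0}])

```text
clock: 80.1
eef_pos: [513.4, -218.5, 71.3]
tcp_rot: [3.142, 0.0, -0.0]
contact_force: [-1.1, 0.1, -0.4]
opening: -0.002
grasp_force: 0.5
```

Emit:
step_arm(moves=[{"tx": 0.06, "ty": 0.003, "tz": 0, "ax": 0, "ay": 0, "az": 0}, {"tx": 0.06, "ty": 0.003, "tz": 0, "ax": 0, "ay": 0, "az": 0}])

```text
clock: 80.35
eef_pos: [516.4, -218.6, 71.2]
tcp_rot: [-3.142, 0.0, -0.0]
contact_force: [-0.8, -0.4, 0.4]
opening: 0.002
grasp_force: 0.5
```

Emit:
step_arm(moves=[{"tx": 0.06, "ty": 0.003, "tz": 0, "ax": 0, "ay": 0, "az": 0}, {"tx": 0.06, "ty": 0.003, "tz": 0, "ax": 0, "ay": 0, "az": 0}])

```text
clock: 80.6
eef_pos: [518.6, -218.6, 71.1]
tcp_rot: [-3.141, 0.002, -0.0]
contact_force: [-7.0, -1.7, 4.4]
opening: -0.001
grasp_force: 3.8
```

Emit:
step_arm(moves=[{"tx": 0.04, "ty": 0.002, "tz": 0, "ax": 0, "ay": 0, "az": 0}, {"tx": 0.04, "ty": 0.002, "tz": 0, "ax": 0, "ay": 0, "az": 0}])

```text
clock: 80.85
eef_pos: [518.7, -218.6, 71.0]
tcp_rot: [-3.141, 0.005, 0.0]
contact_force: [-14.2, -2.2, 9.9]
opening: 0.003
grasp_force: 7.0
```

```bash
python3 - <<'E'
from h import *
p,d=grab('side');P=cloud('side',d)+[1,-6,1.8];z=P[...,2]
cv2.imwrite('pics/dr9.png',cv2.resize(p[...,::-1][100:220,260:420],(640,480),interpolation=cv2.INTER_CUBIC))
s=r.sense();print(s['contact_force'],s['eef_pos'])
# axis along drawer
a=np.array([.999,-.044]);s_=P[...,0]*a[0]+P[...,1]*a[1];t=P[...,0]*.044+P[...,1]*.999
f=(z>60)&(z<80)&(t>-190)&(t<-70)&(s_>520)&(s_<640);q=s_[f];print('front',np.percentile(q,[5,25,50,75,95]))
f=(z>90)&(z<97)&(t>-190)&(t<-70)&(s_>520)&(s_<640);q=s_[f];print('cab lintel',len(q),np.percentile(q,[5,25,50,75,95]) if len(q) else '')
f=(z>97)&(z<105)&(t>-190)&(t<-70)&(s_>520)&(s_<900);q=s_[f];print('cab top',len(q),np.percentile(q,[0.5,2,99,99.5]))
E
```

```text
[-11.90402425  -1.83258094   6.37615806] [ 518.67355201 -218.57964217   71.01057874]
front [531.76094514 544.97762091 580.06051673 581.78363858 583.52046911]
cab lintel 56 [539.27726164 595.41885748 596.73204934 599.06230253 632.70922396]
cab top 1229 [592.49356264 597.11507064 847.05575172 848.86054989]
```

View pics/dr9.png

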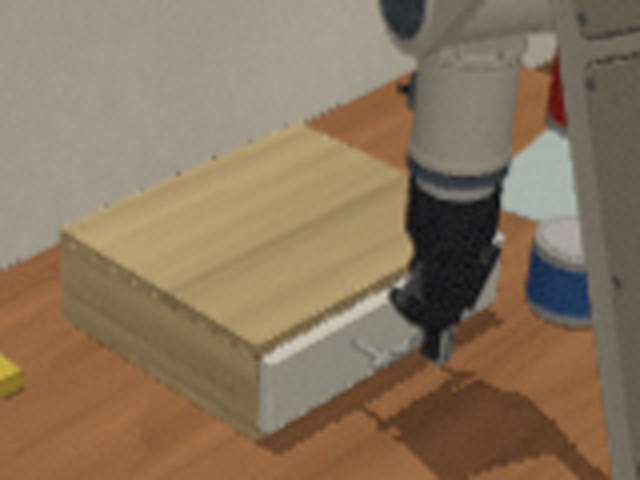

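The tool no longer advances and the force rises as it pushes. The front face is at 580 against an expected 578 (cabinet back minus 270), so the drawer is shut. Backing off for a last check.

Emit:
step_arm(moves=[{"tx": -0.3, "ty": 0, "tz": 0, "ax": 0, "ay": 0, "az": 0}, {"tx": -0.8, "ty": 0, "tz": 0, "ax": 0, "ay": 0, "az": 0}, {"tx": -0.6, "ty": 0, "tz": -1, "ax": 0, "ay": 0, "az": 0}, {"tx": 0, "ty": 0, "tz": -1, "ax": 0, "ay": 0, "az": 0}, {"tx": -1, "ty": 0, "tz": -1, "ax": 0, "ay": 0, "az": 0}])

```text
clock: 81.53
eef_pos: [455.2, -219.3, 147.4]
tcp_rot: [3.141, -0.003, 0.0]
contact_force: [-0.1, 0.2, 0.3]
opening: 0.002
grasp_force: 0.0
```

Emit:
step_arm(moves=[{"tx": -1, "ty": 0, "tz": -1, "ax": 0, "ay": 0, "az": 0}, {"tx": -1, "ty": 0, "tz": -0.5, "ax": 0, "ay": 0, "az": 0}, {"tx": -1, "ty": 0, "tz": 0, "ax": 0, "ay": 0, "az": 0}, {"tx": -1, "ty": 0, "tz": 0, "ax": 0, "ay": 0, "az": 0}, {"tx": 0, "ty": 0, "tz": 0, "ax": 0, "ay": 0, "az": 0}])

```text
clock: 82.15
eef_pos: [352.9, -218.7, 183.9]
tcp_rot: [3.141, -0.001, -0.001]
contact_force: [0.0, 1.2, -0.1]
opening: -0.0
grasp_force: 0.0
```

```bash
python3 chk.py 10; python3 pan.py; python3 - <<'E'
from h import *
d=np.load('chk.npz')['d'];P=cloud('top',d)+[1.3,1.6,0];z=P[...,2]
a=np.array([.999,-.044]);s=P[...,0]*a[0]+P[...,1]*a[1];t=P[...,0]*.044+P[...,1]*.999
for n,(l,h) in dict(bar=(62,71),front=(82,90),cab=(97,104)).items():
    m=(z>l)&(z<h)&(s>510)&(s<880)&(t>-300)&(t<-90)
    if n=='bar': m&=s<560
    print(n,m.sum(),np.percentile(s[m],[1,10,50,90,99]))
E
```

```text
tin 205 ((466.2970275878906, 73.09253692626953), 31.717893600463867) [465.49702328  72.91056723  55.91292733]
[ 354.13167463 -219.06530838  184.13980997] [ 3.14090169e+00 -1.57136423e-03 -1.21430560e-03] [-5.57770632e-01  1.20256396e-01  2.13012972e+00  3.13365678e-04
  8.89507336e-01  1.01404339e+00] 82.2 -0.00013574506220462675
a [ 1.65135911e-03 -1.74896777e-02  5.31180020e+01]
a 662 c [446.3 244.3] size [ 57.9 155.8] ang 88.5 mean [445.7 244.1  53.1] zmed 53.0
b [ 2.11835768e-04 -1.29254124e-02  5.31406505e+01]
b 681 c [444.  345.5] size [155.8  59.4] ang 0.1 mean [443.8 345.6  53.1] zmed 53.2
bar 95 [539.34696919 540.36397258 544.8591019  550.94173854 559.56174457]
front 220 [579.25654809 580.73801494 586.79082356 593.56444412 595.09268084]
cab 3305 [596.07853617 619.09312182 719.31919319 822.05002578 846.50824404]
```

View pics/chk10.png

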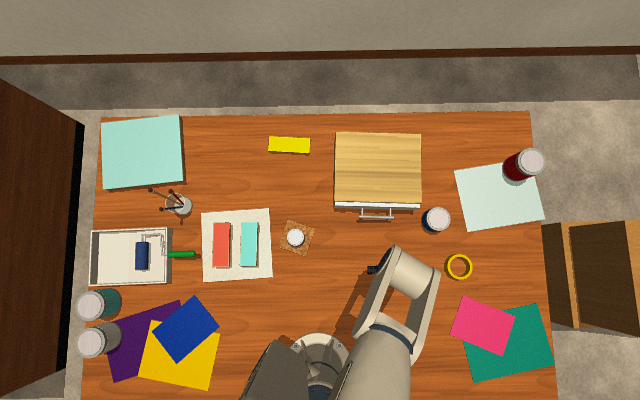

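The final top view shows the tin on the mat at (295,237), both panels on the sheet at (221,244) and (249,244), and the drawer shut at (377,206). The jar and tape look undisturbed. Handing in.

```bash
python3 -c "
from h import *
print(workorder.sign_off())"
```

```text
the job is handed in; nothing more can be done
None
```

I've handed the job in; the rig gave no pass or fail. In the last camera check the tin stood on the mat, both panels lay on pairs of 30 mm risers over the sheet, and the drawer was shut with the three unused risers inside. Picking up the first riser pushed the wrist force briefly to 84 N (limit 120 N), and taking the handle to 80 N, most likely the fingers resting on the drawer.

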